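# Sort fired tiles by tag and press the passed pile under a weight

## Task

Lift the steel weight off the kiln bat and stand it on the blue pad. Then stack every green-tagged tile flat and squarely, one on another with tags up, in one pile centred on the bat's green outline and lengthwise with it, and lay every red-tagged tile flat, tag up, well inside the red tray (on top of one another is fine). When all tiles are sorted, set the weight upright on the middle of the green pile, taking care not to shove or knock over the jar, the wooden knife or the sponge.

Things in the scene. Friction and masses are not known exactly. Their poses are not given: they have to be found in the camera images.
- good0: off-white fired clay tile, 96 (x) x 46 (y) x 16 (z) mm, with a round green tag 34 mm across in the middle of its upper face: passed. Origin at the centre of its underside, x along its length, z up out of the tagged face. May be absent
- good1: off-white fired clay tile, 96 (x) x 46 (y) x 16 (z) mm, with a round green tag 34 mm across in the middle of its upper face: passed. Origin at the centre of its underside, x along its length, z up out of the tagged face. May be absent
- good2: off-white fired clay tile, 96 (x) x 46 (y) x 16 (z) mm, with a round green tag 34 mm across in the middle of its upper face: passed. Origin at the centre of its underside, x along its length, z up out of the tagged face. May be absent
- bad0: off-white fired clay tile, 96 (x) x 46 (y) x 16 (z) mm, with a round red tag 34 mm across in the middle of its upper face: rejected. Origin at the centre of its underside, x along its length, z up out of the tagged face. May be absent
- bad1: off-white fired clay tile, 96 (x) x 46 (y) x 16 (z) mm, with a round red tag 34 mm across in the middle of its upper face: rejected. Origin at the centre of its underside, x along its length, z up out of the tagged face. May be absent
- bad2: off-white fired clay tile, 96 (x) x 46 (y) x 16 (z) mm, with a round red tag 34 mm across in the middle of its upper face: rejected. Origin at the centre of its underside, x along its length, z up out of the tagged face. May be absent
- weight: steel flattening weight, 0.5 kg: block 70 (x) x 44 (y) x 22 mm with an upright wooden grip on top, 56 (x) x 18 (y) mm, from 22 to 52 mm above the underside. Origin at the centre of its underside, x along the grip. At the start it stands on the kiln bat
- bat: fixed tan kiln bat, a flat board 160 (x) x 120 (y) x 12 mm on the table, with a green rectangle outline about 114 x 64 mm painted centrally on its top, long way along x. Origin at the centre of its underside
- mark (a point): centre of the green outline, on the bat's top face (12 mm above the table)
- tray: fixed shallow red tray, outside 170 (x) x 150 (y) mm, 18 mm tall, walls and floor 5 mm thick. Origin at the centre of its underside
- pad: fixed blue felt pad, 80 (x) x 80 (y) x 4 mm, at the far side of the table. Origin at the centre of its underside
- jar: small closed glaze jar, 48 mm diameter, 52 mm tall, standing among the tiles; bystander. Origin at the centre of its underside
- knife: flat wooden modelling knife, 170 mm long, 10 mm thick; bystander. Origin at the centre of its underside
- sponge: yellow block sponge 85 x 55 x 30 mm; bystander. Origin at the centre of its underside
There are look-alikes about, which are no part of the job. Leave any black or purple look-alike of the bad0 alone. Leave any purple look-alike of the bad2 alone.

How it is judged:
On the way, in this order (a step that is already met when the one before it is completed fails the run):
1. the weight stands upright on the blue pad (horizontal distance between weight and pad below 0.035 m and z of weight in the frame of pad below 0.01 m and angle between weight's own z axis and vertical below 0.1 rad and linear speed of weight below 0.03 m/s), for 0.2 s.
2. all green-tagged tiles are piled on the outline and all red-tagged tiles lie in the tray (horizontal distance between each of good0, good1, good2 and mark below 0.015 m and angle between each of good0, good1, good2's own z axis and vertical below 0.1 rad and angle between the x axis of each of good0, good1, good2 and the x axis of bat, either way round below 0.17 rad and z of each of good0, good1, good2 in the frame of bat above 0.008 m and horizontal distance between each of good1, good2 and good0 below 0.012 m and horizontal distance between good2 and good1 below 0.012 m and x of bad0 in the frame of tray between -0.06 and 0.06 m and y of bad0 in the frame of tray between -0.05 and 0.05 m and z of each of bad0, bad1, bad2 in the frame of tray below 0.055 m and angle between each of bad0, bad1, bad2's own z axis and vertical below 0.2 rad and x of bad1 in the frame of tray between -0.06 and 0.06 m and y of bad1 in the frame of tray between -0.05 and 0.05 m and x of bad2 in the frame of tray between -0.06 and 0.06 m and y of bad2 in the frame of tray between -0.05 and 0.05 m), for 0.2 s.
3. the weight stands on the pile (horizontal distance between weight and mark below 0.022 m and angle between weight's own z axis and vertical below 0.1 rad and z of weight in the frame of good0 above 0.012 m and z of weight in the frame of good1 above 0.012 m and z of weight in the frame of good2 above 0.012 m), for 0.2 s.
At the end, for the whole second after the job is handed in: Green tiles flat, tag up, within 15 mm of the outline's centre, 12 mm of each other and 10 deg of the bat's length; red tiles flat, tag up, centres within 60 mm (x) and 50 mm (y) of the tray's centre; weight upright on the pile within 22 mm of the outline's centre; all at rest (all of step 2 and all of step 3 and linear speed of each of good0, good1, good2, bad0, bad1, bad2, weight below 0.02 m/s); the robot touches nothing.
It fails at once if a bystander (jar, wooden knife or sponge) is shoved more than 5 cm or tipped over (distance of any of jar, knife, sponge from where it was at the start of the episode above 0.05 m or angle between any of jar, knife, sponge's own z axis and vertical above 0.6 rad).
Of good0, good1, good2 only 2 to 3 are there at a start; the rules pass over those that are not, and their reading is None.
Of bad0, bad1, bad2 only 2 to 3 are there at a start; the rules pass over those that are not, and their reading is None.
At some moment in a run one of bad0, bad1, bad2 may be knocked a few centimetres aside while the robot is not near it.
Once in a run the grip may slacken for a moment while it holds something.
It also fails if it takes over 210 s, if anything falls off the work surface, if the arm or the gripper's body presses on something with over 40 N, if the wrist force passes 120 N, or if a joint passes its speed limit or range.

## Robot

A 6-joint arm with a two-finger parallel gripper is mounted at the origin on the work surface. World frame = base frame: x ahead of the robot, y to its left, z up, the work surface at z = 0. Lengths are in m, angles in rad, forces in N, time in s.
With the tool pointing down it reaches from about 0.35 to 0.975 m from the base axis. Payload 4.9 kg.
Tool frame: the origin (TCP) lies at the very end of the fingers, on their centre line; the grasp point (between the pads) lies manip.grip_point_offset behind it (manip.grip_point_offset is the distance from the TCP to the grasp point, in m); z points along the fingers, y is the direction in which the jaws open and shut (so a half turn about z gives the same grasp; the last joint's range is limited). The gripper opens to 85 mm and grips with 20 to 120 N. Pads are 22 mm wide; open, the fingers measure 114 mm over their backs; the gripper's body (76 mm by 85 mm) begins 54 mm behind the grasp point. The pads swing forward as they close: fully open they stand 13 mm farther back than shut.
Start: joints at [-0.119, 0.053, 1.613, -0, 1.476, -0.119], TCP at [0.625, 0, 0.231] pointing down, gripper open.
Joint ranges: [-3.01, 3.01], [-1.01, 2.22], [0.06, 2.58], [-1.02, 4.17], [0.09, 2.62], [-3.14, 3.14]. Speed limits (rad/s): [2.57, 2.57, 3.14, 3.14, 3.14, 3.14].

## Interface

Orientations are given as a unit quaternion [w, x, y, z].
In Python, from plant import status, grab_frame, camera_params, ticket, boxes_of, outline_of, manip gives the robot as it stands. The module is installed in compiled form; this text tells all that it offers.
- The arm moves only by the tool play_rows, never from a script. Its argument "deltas" is a list of rows, each a list of 2 entries, a list of its own where there are three numbers: the shift along the world's x, y, z in m, then the turn about the world's z in rad. A call has 1 to 5 rows; each row is the pose to reach, as a shift and turn from the pose commanded when the call began; what a row does not reach only later rows make up. A row lasts 1/8 s, in which the tool goes at most 62.5 mm and 10.7 degrees, less where a joint would pass 70% of its speed; a pose out of reach is approached as far as the arm can. A call with a gripper value outside its range is refused whole. "grip" is the opening, from -1 (shut) to 1 (fully open), set as the call begins (left out, the last holds). The fingers move at their own pace and stop on an object; the grip force is fixed at half the most. Time passes only in rows, so rows that repeat a pose let the fingers close. It gives the time, the measured TCP pose, the force and the opening at its end, in the units of the state.
- status.state(): the state, without advancing time (a new reading comes with each control period).
- grab_frame(name): name is "scene" or "side" or "wrist"; returns (picture, depth): 384x512x3 uint8, blue, green, red; 384x512 float32, m along the optical axis (not along the pixel's ray), 0 where there is no reading.
- camera_params(name): a dict with "mtx" (3x3 intrinsics, pixels), "distortion" ([k1, k2, p1, p2, k3] as OpenCV has them; the pictures are not rectified), "world_from_camera" (4x4, takes a point from camera to world coordinates). Camera axes: x right, y up, looking along -z (the intrinsics and any distortion apply to the point x, -y, -z); pixel columns grow to the right and rows downward; lengths in m; the calibration is good to about 2 mm. A picture is of the moment at which its call begins: read the wrist's pose just before it. camera_params takes no time and is no camera call; for the wrist camera it gives the pose at the moment of the call.
- ticket.job_done(): hands the job in, once; it reports no verdict.
Trained networks look in the newest picture that a camera, given by its name, has taken for a name from the list of things; names that differ only in an ending like _2 or _b are one class to them, and where a whole thing is asked for, a point or a joint stands for the part that bears it (a point fixed in the world has none). Each returns a list of dicts, best first, with "confidence" (0 to 1); they miss things now and then, are a little off and sometimes report something else, mostly with a low value. They report only what shows in the picture. A call takes as long as a camera call. They do not tell look-alikes from the thing itself.
- boxes_of(camera, name): "box" ([left, top, right, bottom] in pixels, round what is visible of it).
- outline_of(camera, name): "region" (384x512 bool, what is visible of it) and "box" ([left, top, right, bottom] in pixels, round what is visible of it).
The state is a dict: "time": time; "joint_pos": joint angles; "joint_vel": joint speeds; "joint_efforts": joint torques, N m; "tool_pos": TCP position; "tool_rot": TCP orientation; "contact_force": force on the tool from outside, world axes, zero at the start; "ft_torque": the same for the moment, N m; "gripper_width": opening from 0.0 (shut) to 1.0 (fully open).
Only numpy, scipy, OpenCV 4.12 (cv2) and the standard library are available. Lean on these libraries where they do the work, as an engineer would, in place of code of your own. Each camera call takes 0.05 s, during which the arm holds its last target.

## Working session

There is one attempt and no reset: what is moved stays moved. The work goes in short steps, Python scripts to look and compute and a tool call to move; the robot and the scene stay as the last step left them, time stands still between calls to the robot, and variables do not carry over. Pictures are saved under pics/ and viewed, and the job is handed in when it is done.

Besides the shell and the picture viewer there is one more tool, called after "Request:" by a JSON object that holds its "method" and its "body". play_rows: Moves the arm, as the interface text tells. Its arguments: {"type":"object","properties":{"deltas":{"type":"array"},"grip":{"type":"number"}},"required":["deltas"]}

```bash
mkdir -p pics; cat > h.py <<'E'
import numpy as np, cv2
from plant import status, grab_frame, camera_params, ticket, boxes_of, outline_of, manip
def shot(name,fn=None):
    cp=camera_params(name); img,d=grab_frame(name)
    if fn: cv2.imwrite('pics/'+fn,img)
    return img,d,cp
def world(cp,d):
    K=np.array(cp['mtx']);D=np.array(cp['distortion'],float);T=np.array(cp['world_from_camera'])
    h,w=d.shape
    u,v=np.meshgrid(np.arange(w),np.arange(h))
    p=cv2.undistortPoints(np.stack([u,v],-1).reshape(-1,1,2).astype(np.float64),K,D).reshape(h,w,2)
    P=np.stack([p[...,0]*d,-p[...,1]*d,-d],-1)
    W=P@T[:3,:3].T+T[:3,3]
    W[d<=0]=np.nan
    return W
E
python3 - <<'E'
from h import *
s=status.state()
print({k:np.round(v,3) for k,v in s.items()},manip.grip_point_offset)
for n in('scene','side','wrist'):
    img,d,cp=shot(n,n+'0.png');print(n,np.round(cp['world_from_camera'],3).tolist(),np.round(cp['mtx'],1).tolist(),cp['distortion'])
E
```

```text
{'time': np.float64(0.0), 'joint_pos': array([-0.119,  0.053,  1.614, -0.   ,  1.476, -0.119]), 'joint_vel': array([ 0.   , -0.001, -0.001,  0.001, -0.001, -0.   ]), 'joint_efforts': array([ 0.0000e+00, -3.9367e+01, -3.7018e+01, -0.0000e+00,  7.0000e-03,
       -0.0000e+00]), 'tool_pos': array([0.624, 0.   , 0.23 ]), 'tool_rot': array([-0.001,  0.707,  0.707, -0.001]), 'contact_force': array([ 0.386, -0.321,  0.915]), 'ft_torque': array([ 0.012,  0.006, -0.013]), 'gripper_width': np.float64(0.995)} 0.0187
scene [[-0.743, -0.505, 0.44, 0.993], [0.67, -0.546, 0.504, 0.471], [-0.015, 0.669, 0.743, 0.776], [0.0, 0.0, 0.0, 1.0]] [[380.0, 0.0, 256.1], [0.0, 380.0, 190.1], [0.0, 0.0, 1.0]] [-0.09304542  0.          0.          0.          0.        ]
side [[0.944, 0.223, -0.245, 0.343], [-0.331, 0.638, -0.696, -0.68], [0.001, 0.737, 0.675, 0.707], [0.0, 0.0, 0.0, 1.0]] [[373.5, 0.0, 255.2], [0.0, 373.5, 194.8], [0.0, 0.0, 1.0]] [-0.03588913  0.          0.          0.          0.        ]
wrist [[1.0, -0.002, 0.002, 0.624], [0.001, 0.953, 0.304, 0.078], [-0.003, -0.304, 0.953, 0.371], [0.0, 0.0, 0.0, 1.0]] [[322.9, 0.0, 262.2], [0.0, 322.9, 200.0], [0.0, 0.0, 1.0]] [-0.00066315  0.          0.          0.          0.        ]
```

View pics/scene0.png

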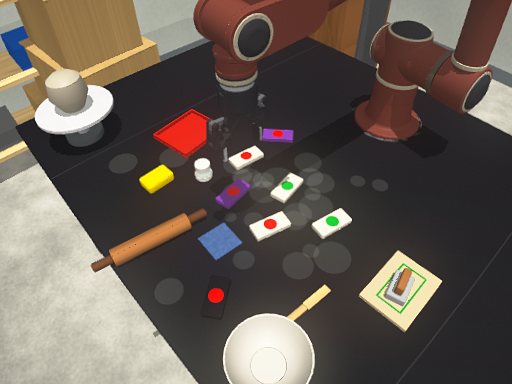

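View pics/side0.png

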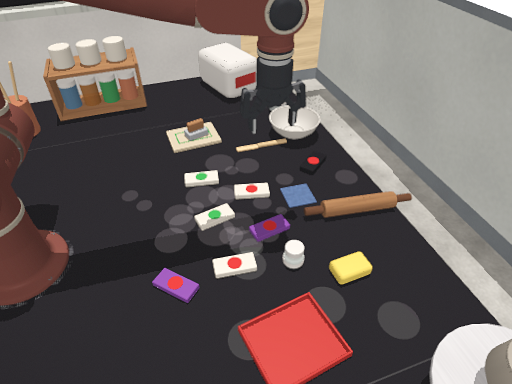

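View pics/wrist0.png

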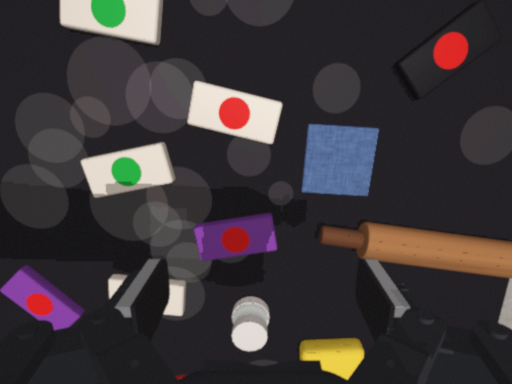

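Scene view: white tiles with red tags at (246,157) and (270,225), white with green tags at (287,187) and (332,222). Purple look-alikes are at (233,192) and (277,134), and a black one is at (215,296). The weight on the bat is at (400,288), the pad at (220,240), the jar at (203,170), the sponge at (157,179) and the knife at (310,303). I'll measure them next.

```bash
cat >> h.py <<'E'
def fit(W,m,zr=None,tag=''):
    P=W[m]; P=P[np.isfinite(P).all(1)]
    if zr: P=P[(P[:,2]>zr[0])&(P[:,2]<zr[1])]
    if len(P)<15: return None
    r=cv2.minAreaRect((P[:,:2]*1000).astype(np.float32))
    (cx,cy),(a,b),th=r
    if a<b: a,b,th=b,a,th+90
    th=(th+90)%180-90
    return dict(c=(round(cx),round(cy)),size=(round(a),round(b)),deg=round(th,1),z=round(float(np.median(P[:,2]))*1000,1),n=len(P))
def masks(img):
    hsv=cv2.cvtColor(img,cv2.COLOR_BGR2HSV);H,S,V=[hsv[...,i].astype(int) for i in range(3)]
    return dict(white=(S<60)&(V>150),green=(H>45)&(H<80)&(S>120)&(V>60),red=((H<8)|(H>172))&(S>150)&(V>90),purple=(H>125)&(H<150)&(S>80)&(V>50),blue=(H>95)&(H<120)&(S>80)&(V>60),yellow=(H>22)&(H<33)&(S>150)&(V>120))
def blobs(img,d,cp,minpx=40,box=(.2,1.0,-.6,.6)):
    W=world(cp,d);out=[]
    inb=(W[...,0]>box[0])&(W[...,0]<box[1])&(W[...,1]>box[2])&(W[...,1]<box[3])&(W[...,2]<.12)
    for k,m in masks(img).items():
        n,l,st,ce=cv2.connectedComponentsWithStats((m&inb).astype(np.uint8))
        for i in range(1,n):
            if st[i,4]>=minpx:
                f=fit(W,l==i)
                if f: out.append((k,tuple(np.round(ce[i]).astype(int).tolist()),f))
    return out
E
python3 - <<'E'
from h import *
for n in('scene','side','wrist'):
    img,d,cp=shot(n)
    print(n)
    for b in blobs(img,d,cp): print(*b)
    if n!='wrist':
      W=world(cp,d)
      for nm in('good0','bad0','weight','bat','mark','tray','pad','jar','knife','sponge'):
        for o in outline_of(n,nm)[:6]:
            f=fit(W,cv2.erode(o['region'].astype(np.uint8),np.ones((2,2)))>0)
            print(nm,round(o['confidence'],2),np.round(o['box']).astype(int).tolist(),f)
print(status.state()['time'])
E
```

```text
scene
white (80, 117) {'c': (781, -548), 'size': (234, 104), 'deg': -0.0, 'z': 112.3, 'n': 1286}
white (246, 157) {'c': (468, -173), 'size': (108, 65), 'deg': -7.1, 'z': 14.7, 'n': 373}
white (203, 170) {'c': (594, -219), 'size': (109, 47), 'deg': 59.2, 'z': 39.8, 'n': 343}
white (286, 188) {'c': (465, -5), 'size': (113, 57), 'deg': 11.7, 'z': 15.0, 'n': 417}
white (331, 223) {'c': (468, 158), 'size': (108, 56), 'deg': -11.1, 'z': 15.2, 'n': 538}
white (270, 226) {'c': (589, 59), 'size': (104, 61), 'deg': -13.6, 'z': 14.9, 'n': 565}
white (400, 288) {'c': (502, 385), 'size': (86, 45), 'deg': 15.3, 'z': 33.8, 'n': 320}
white (147, 334) {'c': (955, -192), 'size': (815, 89), 'deg': -90.0, 'z': -749.2, 'n': 2806}
white (268, 352) {'c': (812, 295), 'size': (176, 144), 'deg': -46.0, 'z': 23.7, 'n': 5433}
green (287, 185) {'c': (470, -1), 'size': (29, 27), 'deg': 45.3, 'z': 15.8, 'n': 77}
green (332, 221) {'c': (473, 162), 'size': (32, 28), 'deg': 88.7, 'z': 15.9, 'n': 99}
green (401, 289) {'c': (498, 388), 'size': (115, 64), 'deg': 2.6, 'z': 12.4, 'n': 193}
red (184, 133) {'c': (524, -390)
[... 6884 characters left out ...]
09}
red (449, 50) {'c': (813, 123), 'size': (35, 35), 'deg': -12.3, 'z': 14.3, 'n': 1051}
red (233, 113) {'c': (593, 61), 'size': (31, 31), 'deg': -0.1, 'z': 14.2, 'n': 725}
red (234, 239) {'c': (590, -86), 'size': (32, 32), 'deg': 84.4, 'z': 14.3, 'n': 527}
red (39, 304) {'c': (334, -178), 'size': (32, 32), 'deg': 48.1, 'z': 14.7, 'n': 422}
purple (235, 236) {'c': (589, -89), 'size': (101, 56), 'deg': 8.8, 'z': 13.7, 'n': 2424}
purple (41, 296) {'c': (328, -183), 'size': (102, 68), 'deg': -47.0, 'z': 13.7, 'n': 2299}
blue (338, 159) {'c': (712, 7), 'size': (82, 82), 'deg': 86.4, 'z': 1.8, 'n': 4834}
yellow (333, 354) {'c': (717, -262), 'size': (83, 48), 'deg': 1.5, 'z': 26.5, 'n': 1783}
1.3
```

Request:
{"method": "play_rows", "body": {"deltas": [[[-0.05,0.17,0.0],-0.65],[[-0.114,0.388,0.0],-1.304],[[-0.114,0.388,0.0],-1.304],[[-0.114,0.388,0.0],-1.304],[[-0.114,0.388,0.0],-1.304]]}}

```text
time: 1.92
tool_pos: [0.5409, 0.2871, 0.2316]
tool_rot: [0.0, 0.944, 0.33, 0.0]
contact_force: [1.7, 0.1, 0.3]
gripper_width: 0.997
```

Request:
{"method": "play_rows", "body": {"deltas": [[[-0.0,0.15,0.0],-0.37],[[0,0.15,0.0],-0.37],[[0,0.15,0.0],-0.37]]}}

```text
time: 2.3
tool_pos: [0.5407, 0.4386, 0.231]
tool_rot: [-0.0, 0.988, 0.155, -0.0]
contact_force: [-0.2, -0.4, 0.3]
gripper_width: 1.001
```

```bash
cat >> h.py <<'E'
def pose():
    s=status.state();q=s['tool_rot']
    jaw=np.degrees(2*np.arctan2(q[2],q[1]))-90
    return np.array(s['tool_pos']),(jaw+180)%360-180
def goto(x,y,z=None,tile_deg=None):
    """mm target; prints needed delta. tile_deg = long axis; jaw axis = tile_deg-90"""
    p,j=pose()
    t=''
    if tile_deg is not None:
        t=np.radians(tile_deg-90-j); t=round(float(t),3)
    print('at',np.round(p*1000,1),'jaw',round(j,1),'delta',round(x/1000-p[0],4),round(y/1000-p[1],4),None if z is None else round(z/1000-p[2],4),'turn',t)
E
python3 - <<'E'
from h import *
print(pose())
img,d,cp=shot('wrist','w1.png')
for b in blobs(img,d,cp): print(*b)
W=world(cp,d)
for n in ('weight','mark'):
  for o in outline_of('wrist',n)[:2]: print(n,o['confidence'],fit(W,o['region']),fit(W,o['region'],(.058,.07)),fit(W,o['region'],(.03,.04)))
E
```

```text
(array([0.54070078, 0.43857148, 0.2310207 ]), np.float64(-72.19657340809371))
white (497, 4) {'c': (751, 293), 'size': (47, 13), 'deg': -68.6, 'z': 57.4, 'n': 272}
white (298, 163) {'c': (547, 389), 'size': (119, 60), 'deg': -87.0, 'z': 9.9, 'n': 2780}
white (289, 175) {'c': (542, 408), 'size': (33, 18), 'deg': -44.3, 'z': 10.0, 'n': 205}
white (254, 245) {'c': (453, 405), 'size': (85, 78), 'deg': 2.8, 'z': 9.9, 'n': 1778}
white (269, 242) {'c': (455, 405), 'size': (47, 23), 'deg': 42.6, 'z': 10.0, 'n': 338}
white (453, 279) {'c': (470, 154), 'size': (101, 63), 'deg': -10.1, 'z': 13.9, 'n': 2308}
white (317, 263) {'c': (442, 338), 'size': (56, 27), 'deg': 3.7, 'z': 10.1, 'n': 549}
green (292, 208) {'c': (497, 386), 'size': (112, 63), 'deg': 2.7, 'z': 10.2, 'n': 409}
green (455, 285) {'c': (473, 160), 'size': (31, 31), 'deg': 34.7, 'z': 14.5, 'n': 423}
weight 0.93 {'c': (503, 381), 'size': (84, 50), 'deg': 14.8, 'z': 32.5, 'n': 2626} {'c': (510, 385), 'size': (55, 18), 'deg': 15.4, 'z': 61.6, 'n': 846} {'c': (509, 385), 'size': (70, 43), 'deg': 15.8, 'z': 31.9, 'n': 1285}
mark 0.72 {'c': (495, 384), 'size': (166, 124), 'deg': 2.5, 'z': 10.0, 'n': 9987} None None
```

View pics/w1.png

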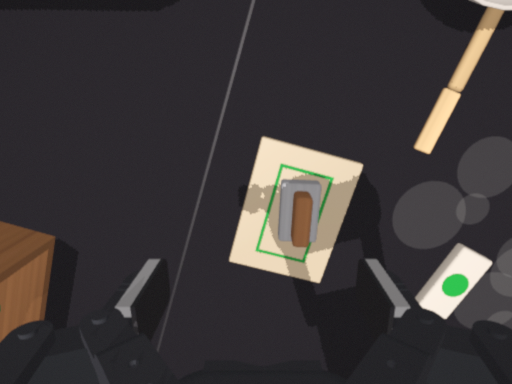

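The wrist view shows the weight at (300,212) on the bat's green outline, with the knife clear at (450,90). It agrees with the scene view: weight at (510,386), angle 15.4°, and outline centre at (498,387), 2.5°.

```bash
python3 -c "
from h import *
goto(510,386,120,15.4)"
```

```text
at [541.1 436.3 230.9] jaw -72.2 delta -0.0311 -0.0503 -0.1109 turn -0.042
```

Request:
{"method": "play_rows", "body": {"deltas": [[[-0.031,-0.05,-0.02],-0.042],[[-0.031,-0.05,-0.08],-0.042],[[-0.031,-0.05,-0.13],-0.042],[[-0.031,-0.05,-0.13],-0.042]]}}

```text
time: 2.95
tool_pos: [0.5074, 0.382, 0.0961]
tool_rot: [0.002, 0.991, 0.132, -0.005]
contact_force: [0.5, 0.4, 0.6]
gripper_width: 1.002
```

```bash
python3 -c "
from h import *
goto(510,386,38,15.4)"
```

```text
at [507.4 382.   96.1] jaw -74.8 delta 0.0026 0.004 -0.0581 turn 0.003
```

Request:
{"method": "play_rows", "body": {"deltas": [[[0,0,0],0],[[0,0,0],0]]}}

```text
time: 3.2
tool_pos: [0.5127, 0.3864, 0.1051]
tool_rot: [-0.001, 0.991, 0.133, 0.003]
contact_force: [-0.3, 0.8, 0.4]
gripper_width: 1.001
```

```bash
python3 -c "
from h import *
goto(510,386,38,15.4)"
```

```text
at [512.7 386.4 105.1] jaw -74.7 delta -0.0027 -0.0004 -0.0671 turn 0.002
```

Request:
{"method": "play_rows", "body": {"deltas": [[[0,0,-0.03],0],[[0,0,-0.05],0],[[0,0,-0.063],0],[[0,0,-0.063],0],[[0,0,-0.063],0]]}}

```text
time: 3.82
tool_pos: [0.5112, 0.3858, 0.0392]
tool_rot: [-0.0, 0.991, 0.133, 0.001]
contact_force: [-0.2, -0.2, 0.8]
gripper_width: 1.004
```

Request:
{"method": "play_rows", "body": {"deltas": [[[0,0,0],0],[[0,0,0],0],[[0,0,0],0],[[0,0,0],0],[[0,0,0],0]], "grip": -1}}

```text
time: 4.45
tool_pos: [0.5108, 0.3856, 0.0387]
tool_rot: [-0.0, 0.991, 0.133, 0.0]
contact_force: [0.4, 0.3, 0.9]
gripper_width: 0.197
```

Request:
{"method": "play_rows", "body": {"deltas": [[[0,0,0.02],0],[[0,0,0.05],0],[[0,0,0.05],0],[[0,0,0.05],0]]}}

```text
time: 4.95
tool_pos: [0.5099, 0.385, 0.0874]
tool_rot: [0.0, 0.991, 0.133, -0.001]
contact_force: [0.0, 0.4, -5.4]
gripper_width: 0.2
```

```bash
python3 -c "
from h import *
img,d,cp=shot('scene','s1.png'); img2,d,cp=shot('wrist','w2.png'); cv2.imwrite('pics/c1.png',np.hstack([img[200:350,300:500],img2[150:300,200:400]]))
goto(712,8,31,-4)"
```

```text
at [509.4 384.7  86.3] jaw -74.7 delta 0.2026 -0.3767 -0.0553 turn -0.337
```

View pics/c1.png

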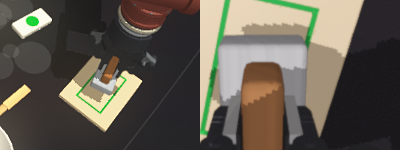

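The weight is held (-5.4 N) and nothing is under it. Next I carry it to the pad.

Request:
{"method": "play_rows", "body": {"deltas": [[[0.015,-0.028,0.0],-0.03],[[0.038,-0.07,0.0],-0.1],[[0.06,-0.112,0.0],-0.17],[[0.085,-0.16,0.0],-0.24],[[0.11,-0.205,0.0],-0.3]]}}

```text
time: 5.68
tool_pos: [0.6202, 0.1787, 0.0866]
tool_rot: [0.0, 1.0, -0.018, -0.001]
contact_force: [0.9, -0.3, -4.2]
gripper_width: 0.199
```

Request:
{"method": "play_rows", "body": {"deltas": [[[0.025,-0.045,0.0],-0.037],[[0.05,-0.093,0.0],-0.037],[[0.075,-0.14,0.0],-0.037],[[0.092,-0.172,0.0],-0.037],[[0.092,-0.172,0.0],-0.037]]}}

```text
time: 6.3
tool_pos: [0.7127, 0.0054, 0.0865]
tool_rot: [0.0, 0.999, -0.037, -0.001]
contact_force: [-0.7, 0.4, -4.4]
gripper_width: 0.201
```

Request:
{"method": "play_rows", "body": {"deltas": [[[0,0,0.0],0],[[0,0,0.0],0],[[0,0,0.0],0]]}}

```text
time: 6.68
tool_pos: [0.7121, 0.0095, 0.0881]
tool_rot: [-0.0, 0.999, -0.034, -0.0]
contact_force: [-0.2, -0.3, -4.2]
gripper_width: 0.196
```

```bash
python3 -c "
from h import *
goto(712,8,31,-4)"
```

```text
at [712.1   9.5  88.1] jaw -93.9 delta -0.0001 -0.0015 -0.0571 turn -0.001
```

Request:
{"method": "play_rows", "body": {"deltas": [[[0,-0.001,-0.02],0],[[0,-0.001,-0.04],0],[[0,-0.001,-0.052],0],[[0,-0.001,-0.056],0],[[0,-0.001,-0.056],0]]}}

```text
time: 7.3
tool_pos: [0.7128, 0.0074, 0.0321]
tool_rot: [-0.0, 0.999, -0.035, 0.0]
contact_force: [-0.7, -0.1, -4.5]
gripper_width: 0.202
```

Request:
{"method": "play_rows", "body": {"deltas": [[[0,0,-0.001],0],[[0,0,-0.002],0],[[0,0,-0.002],0]]}}

```text
time: 7.68
tool_pos: [0.7129, 0.0074, 0.0307]
tool_rot: [0.0, 0.999, -0.035, 0.0]
contact_force: [1.1, -0.4, -3.1]
gripper_width: 0.201
```

Request:
{"method": "play_rows", "body": {"deltas": [[[0,0,-0.001],0],[[0,0,-0.001],0]]}}

```text
time: 7.92
tool_pos: [0.7129, 0.0074, 0.0307]
tool_rot: [0.0, 0.999, -0.035, 0.0]
contact_force: [-4.6, 0.1, 3.4]
gripper_width: 0.194
```

Request:
{"method": "play_rows", "body": {"deltas": [[[0,0,0],0],[[0,0,0],0],[[0,0,0],0],[[0,0,0.02],0],[[0,0,0.05],0]], "grip": 1}}

```text
time: 8.55
tool_pos: [0.712, 0.0075, 0.0798]
tool_rot: [-0.0, 0.999, -0.035, -0.001]
contact_force: [1.0, 0.3, 0.4]
gripper_width: 1.005
```

Request:
{"method": "play_rows", "body": {"deltas": [[[0,0,0.05],0],[[0,0,0.1],0],[[0,0,0.13],0],[[0,0,0.13],0]]}}

```text
time: 9.05
tool_pos: [0.7149, 0.0072, 0.2157]
tool_rot: [0.0, 0.999, -0.035, 0.005]
contact_force: [0.2, 0.6, 0.1]
gripper_width: 1.0
```

```bash
python3 -c "
from h import *
for n in('scene','side','wrist'):
    img,d,cp=shot(n,n+'2.png');print(n)
    for b in blobs(img,d,cp):
        if b[0] in('green','red','white') and abs(b[2]['z']-16)<5 and b[2]['size'][0]<130: print(*b)
    W=world(cp,d)
    for o in outline_of(n,'weight')[:1]: print('weight',o['confidence'],fit(W,o['region']),fit(W,o['region'],(.048,.07)),fit(W,o['region'],(.02,.03)))
goto(592,61,100,-13.6)
"
```

```text
scene
white (247, 157) {'c': (468, -173), 'size': (107, 66), 'deg': -6.6, 'z': 14.8, 'n': 353}
white (286, 188) {'c': (464, -5), 'size': (114, 57), 'deg': 10.8, 'z': 14.8, 'n': 417}
white (331, 223) {'c': (469, 158), 'size': (110, 55), 'deg': -9.3, 'z': 15.3, 'n': 538}
white (270, 226) {'c': (589, 59), 'size': (103, 61), 'deg': -14.2, 'z': 14.9, 'n': 564}
green (287, 185) {'c': (470, -2), 'size': (30, 29), 'deg': 89.0, 'z': 16.2, 'n': 77}
green (332, 221) {'c': (474, 162), 'size': (30, 30), 'deg': 12.9, 'z': 16.5, 'n': 99}
green (400, 288) {'c': (498, 388), 'size': (115, 64), 'deg': 2.5, 'z': 12.4, 'n': 205}
red (277, 133) {'c': (337, -177), 'size': (30, 29), 'deg': -72.3, 'z': 16.0, 'n': 52}
red (246, 155) {'c': (474, -167), 'size': (29, 26), 'deg': -64.2, 'z': 15.8, 'n': 58}
red (233, 191) {'c': (592, -86), 'size': (32, 30), 'deg': 57.1, 'z': 15.9, 'n': 81}
red (270, 224) {'c': (593, 62), 'size': (30, 29), 'deg': 18.6, 'z': 15.8, 'n': 98}
red (215, 295) {'c': (814, 123), 'size': (34, 33), 'deg': 50.5, 'z': 16.4, 'n': 196}
weight 0.87 {'c': (710, -1), 'size': (70, 69), 'deg': -5.8, 
[... 1485 characters left out ...]
': 13.7, 'n': 1255}
white (167, 343) {'c': (485, 150), 'size': (72, 31), 'deg': -10.0, 'z': 13.5, 'n': 783}
green (282, 355) {'c': (473, -2), 'size': (31, 24), 'deg': -79.6, 'z': 14.3, 'n': 300}
green (165, 358) {'c': (477, 149), 'size': (20, 6), 'deg': 21.1, 'z': 14.3, 'n': 50}
red (136, 79) {'c': (813, 123), 'size': (35, 34), 'deg': 86.0, 'z': 14.3, 'n': 1089}
red (347, 269) {'c': (591, -83), 'size': (31, 25), 'deg': -3.8, 'z': 14.3, 'n': 450}
red (223, 275) {'c': (593, 61), 'size': (31, 31), 'deg': -79.2, 'z': 14.2, 'n': 499}
weight 0.58 {'c': (583, 13), 'size': (272, 53), 'deg': 6.6, 'z': 13.8, 'n': 1621} None None
at [711.5   7.5 206.8] jaw -94.0 delta -0.1195 0.0535 -0.1068 turn -0.167
```

View pics/side2.png

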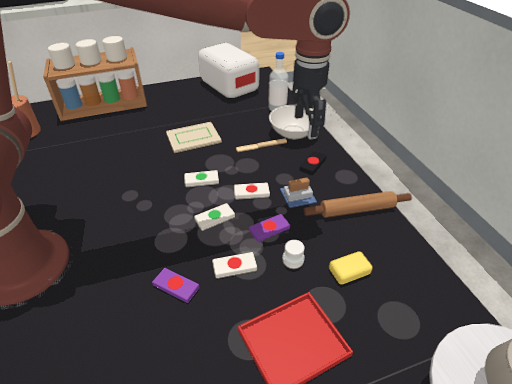

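View pics/wrist2.png

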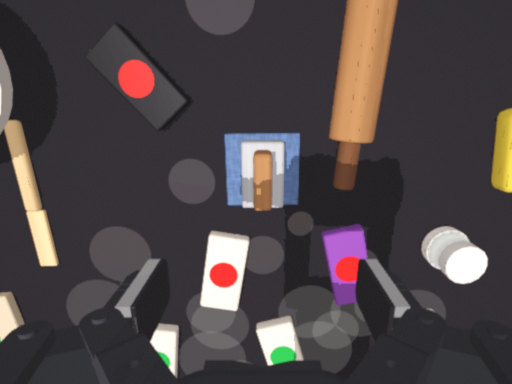

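The weight stands upright on the pad at (712,8) mm, shown at (298,190) in the side view. There are four white tiles: green at (201,178) and (214,216), red at (251,190) and (234,264). I go for the red one at (592,61) mm first.

Request:
{"method": "play_rows", "body": {"deltas": [[[-0.05,0.02,-0.03],-0.1],[[-0.1,0.045,-0.07],-0.167],[[-0.1195,0.0535,-0.107],-0.167],[[-0.1195,0.0535,-0.14],-0.167],[[-0.1195,0.0535,-0.14],-0.167]]}}

```text
time: 9.98
tool_pos: [0.5895, 0.0611, 0.065]
tool_rot: [0.0, 0.993, -0.118, -0.004]
contact_force: [-0.4, 0.2, 1.5]
gripper_width: 1.001
```

Request:
{"method": "play_rows", "body": {"deltas": [[[0,0,0],0],[[0,0,0],0]]}}

```text
time: 10.22
tool_pos: [0.5949, 0.0607, 0.0715]
tool_rot: [-0.0, 0.993, -0.118, 0.002]
contact_force: [0.3, -0.1, 0.5]
gripper_width: 0.995
```

```bash
python3 -c "
from h import *
goto(592,61,0,-13.6)
"
```

```text
at [594.9  60.7  71.5] jaw -103.6 delta -0.0029 0.0003 -0.0715 turn 0.0
```

Request:
{"method": "play_rows", "body": {"deltas": [[[0,0,-0.03],0],[[0,0,-0.05],0],[[0,0,-0.064],0],[[0,0,-0.064],0],[[0,0,-0.064],0]]}}

```text
time: 10.85
tool_pos: [0.5938, 0.0609, 0.0061]
tool_rot: [-0.0, 0.993, -0.118, 0.001]
contact_force: [0.5, 0.3, 0.5]
gripper_width: 1.0
```

```bash
python3 -c "
from h import *
goto(592,61,0,-13.6)
shot('wrist','w3.png')
"
```

```text
at [593.8  60.9   6.1] jaw -103.6 delta -0.0018 0.0001 -0.0061 turn -0.0
```

View pics/w3.png

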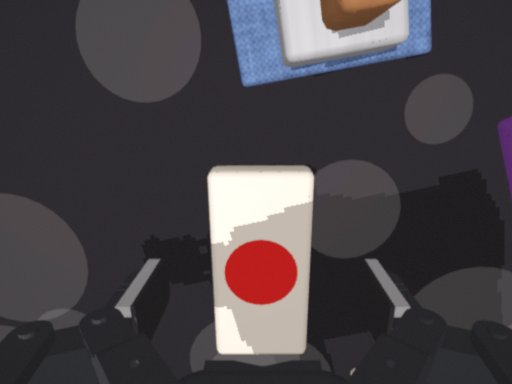

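The red-tagged tile is square between the jaws, with the tag at (262,272). Now I lower and close.

Request:
{"method": "play_rows", "body": {"deltas": [[[0,0,-0.005],0],[[0,0,-0.005],0]]}}

```text
time: 11.15
tool_pos: [0.5929, 0.0609, 0.0002]
tool_rot: [0.0, 0.993, -0.118, -0.0]
contact_force: [0.2, 0.3, -0.7]
gripper_width: 0.998
```

Request:
{"method": "play_rows", "body": {"deltas": [[[0,0,0],0],[[0,0,0],0],[[0,0,0],0],[[0,0,0],0]], "grip": -1}}

```text
time: 11.65
tool_pos: [0.5936, 0.0609, 0.0008]
tool_rot: [-0.0, 0.993, -0.118, 0.001]
contact_force: [0.5, -0.2, 2.3]
gripper_width: 0.523
```

```bash
python3 -c "
from h import *
goto(527,-385,0,8.5)
shot('wrist','w4.png')
"
```

```text
at [593.6  60.9   0.8] jaw -103.6 delta -0.0666 -0.4459 -0.0008 turn 0.386
```

View pics/w4.png

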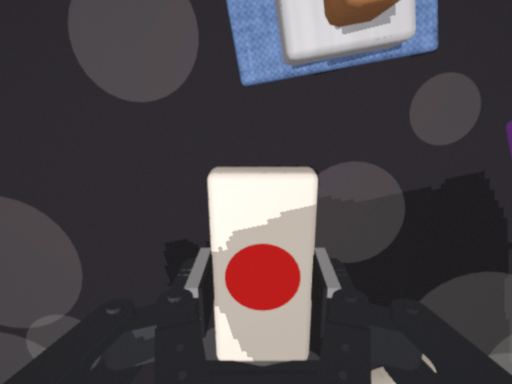

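Request:
{"method": "play_rows", "body": {"deltas": [[[0,0,0.02],0],[[0,0,0.05],0],[[0,0,0.08],0],[[0,0,0.08],0],[[0,0,0.08],0]]}}

```text
time: 12.32
tool_pos: [0.5923, 0.0609, 0.0795]
tool_rot: [0.0, 0.993, -0.118, -0.001]
contact_force: [0.6, -0.0, -2.6]
gripper_width: 0.522
```

Request:
{"method": "play_rows", "body": {"deltas": [[[-0.025,-0.03,0],0.05],[[-0.05,-0.075,0],0.15],[[-0.07,-0.12,0],0.25],[[-0.09,-0.165,0],0.35],[[-0.09,-0.21,0],0.386]]}}

```text
time: 12.95
tool_pos: [0.5002, -0.1495, 0.0778]
tool_rot: [-0.001, 0.997, 0.075, -0.002]
contact_force: [0.8, -0.1, -1.3]
gripper_width: 0.521
```

Request:
{"method": "play_rows", "body": {"deltas": [[[0,-0.05,0],0],[[0,-0.1,0],0],[[0,-0.15,0],0],[[0.012,-0.2,0],0],[[0.023,-0.236,0],0]]}}

```text
time: 13.58
tool_pos: [0.5249, -0.3863, 0.0777]
tool_rot: [-0.001, 0.997, 0.074, -0.001]
contact_force: [0.5, 0.8, -1.6]
gripper_width: 0.518
```

Request:
{"method": "play_rows", "body": {"deltas": [[[0,0,0],0],[[0,0,0],0],[[0,0,0],0]]}}

```text
time: 13.95
tool_pos: [0.5255, -0.3835, 0.0793]
tool_rot: [-0.001, 0.997, 0.075, -0.001]
contact_force: [0.4, 0.4, -1.6]
gripper_width: 0.519
```

```bash
python3 -c "
from h import *
goto(527,-385,6,8.5)
for n in('scene','side','wrist'): shot(n,n+'5.png')
"
```

```text
at [ 525.5 -383.5   79.3] jaw -81.4 delta 0.0015 -0.0015 -0.0733 turn -0.001
```

View pics/wrist5.png

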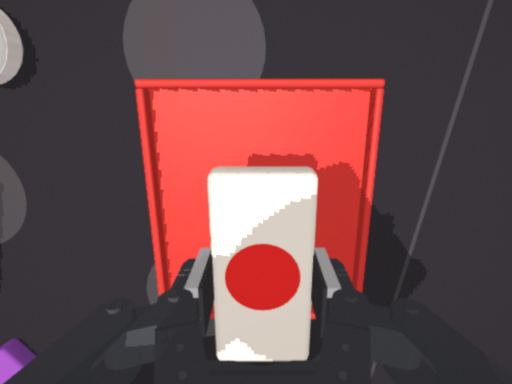

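View pics/side5.png

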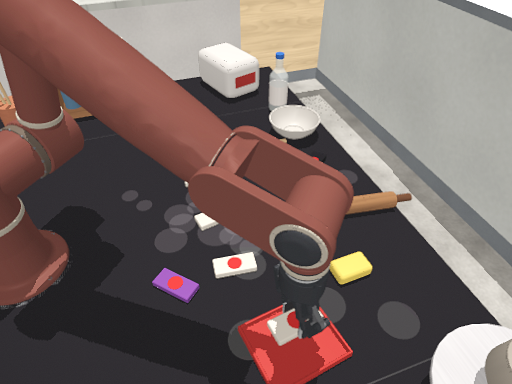

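The tile is held centrally over the tray. Now I lower it.

Request:
{"method": "play_rows", "body": {"deltas": [[[0.001,-0.001,-0.03],0],[[0.001,-0.001,-0.055],0],[[0.001,-0.001,-0.07],0],[[0.001,-0.001,-0.072],0],[[0.001,-0.001,-0.072],0]]}}

```text
time: 14.72
tool_pos: [0.5276, -0.3865, 0.0092]
tool_rot: [0.001, 0.997, 0.074, 0.0]
contact_force: [0.3, -0.4, -1.5]
gripper_width: 0.519
```

Request:
{"method": "play_rows", "body": {"deltas": [[[0,0,-0.001],0],[[0,0,-0.001],0]]}}

```text
time: 14.98
tool_pos: [0.5275, -0.3865, 0.0082]
tool_rot: [0.001, 0.997, 0.074, 0.0]
contact_force: [0.1, -0.7, -2.2]
gripper_width: 0.52
```

Request:
{"method": "play_rows", "body": {"deltas": [[[0,0,-0.001],0],[[0,0,-0.002],0],[[0,0,-0.002],0]]}}

```text
time: 15.35
tool_pos: [0.5272, -0.3863, 0.0059]
tool_rot: [0.0, 0.997, 0.074, 0.0]
contact_force: [-1.6, 1.0, 2.4]
gripper_width: 0.516
```

Request:
{"method": "play_rows", "body": {"deltas": [[[0,0,0],0],[[0,0,0],0],[[0,0,0.02],0],[[0,0,0.06],0],[[0,0,0.12],0]], "grip": 0.7}}

```text
time: 15.98
tool_pos: [0.5262, -0.3852, 0.1257]
tool_rot: [-0.001, 0.997, 0.074, -0.001]
contact_force: [0.7, 0.3, 0.2]
gripper_width: 0.85
```

Request:
{"method": "play_rows", "body": {"deltas": [[[0,0,0.06],0],[[0,0.05,0.09],0],[[-0.02,0.1,0.09],0],[[-0.04,0.16,0.06],-0.15],[[-0.054,0.216,0.03],-0.253]]}}

```text
time: 16.6
tool_pos: [0.4754, -0.1777, 0.1617]
tool_rot: [0.001, 0.999, -0.054, 0.002]
contact_force: [1.3, 0.3, -0.9]
gripper_width: 0.851
```

Request:
{"method": "play_rows", "body": {"deltas": [[[0,0,0],0],[[0,0,0],0],[[0,0,0],0]]}}

```text
time: 16.98
tool_pos: [0.4768, -0.1804, 0.1623]
tool_rot: [0.001, 0.999, -0.052, 0.002]
contact_force: [0.2, -0.2, 0.2]
gripper_width: 0.851
```

```bash
python3 -c "
from h import *
for n in('scene','side','wrist'):
    img,d,cp=shot(n,n+'6.png');print(n)
    for b in blobs(img,d,cp):
        if b[0] in('green','red','white') and b[2]['z']<25 and b[2]['size'][0]<130: print(*b)
goto(472,-169,0,-5.8)
"
```

```text
scene
white (188, 130) {'c': (527, -382), 'size': (99, 47), 'deg': 7.1, 'z': 20.5, 'n': 292}
white (246, 158) {'c': (468, -172), 'size': (107, 67), 'deg': -9.0, 'z': 14.7, 'n': 357}
white (286, 187) {'c': (464, -5), 'size': (113, 57), 'deg': 11.1, 'z': 14.9, 'n': 434}
white (331, 223) {'c': (468, 158), 'size': (109, 56), 'deg': -10.3, 'z': 15.4, 'n': 535}
green (287, 185) {'c': (469, -1), 'size': (32, 27), 'deg': 44.8, 'z': 15.8, 'n': 76}
green (332, 221) {'c': (474, 163), 'size': (31, 30), 'deg': -82.3, 'z': 16.5, 'n': 98}
green (401, 288) {'c': (498, 388), 'size': (116, 63), 'deg': 2.6, 'z': 12.4, 'n': 206}
red (278, 133) {'c': (335, -176), 'size': (31, 28), 'deg': 45.9, 'z': 15.9, 'n': 54}
red (246, 155) {'c': (472, -168), 'size': (30, 30), 'deg': 44.1, 'z': 15.9, 'n': 60}
red (233, 191) {'c': (592, -86), 'size': (30, 30), 'deg': -36.1, 'z': 15.8, 'n': 81}
red (215, 295) {'c': (814, 123), 'size': (35, 33), 'deg': 51.4, 'z': 16.5, 'n': 197}
side
white (198, 179) {'c': (468, 167), 'size': (88, 71), 'deg': -5.3, 'z': 15.1, 'n': 322}
white (212, 217) {'c': (464, 3), 'size': (89, 63), 
[... 882 characters left out ...]
': 19.2, 'n': 3627}
white (249, 184) {'c': (470, -167), 'size': (102, 47), 'deg': -6.1, 'z': 13.8, 'n': 3743}
white (75, 207) {'c': (466, 3), 'size': (101, 59), 'deg': 11.1, 'z': 13.6, 'n': 3640}
green (75, 211) {'c': (469, -2), 'size': (32, 32), 'deg': -82.3, 'z': 14.0, 'n': 863}
red (133, 63) {'c': (591, -86), 'size': (33, 32), 'deg': 82.4, 'z': 14.3, 'n': 1362}
red (497, 104) {'c': (527, -383), 'size': (32, 27), 'deg': 6.3, 'z': 19.6, 'n': 1068}
red (249, 190) {'c': (473, -168), 'size': (32, 32), 'deg': -50.0, 'z': 14.2, 'n': 934}
red (273, 315) {'c': (335, -177), 'size': (32, 32), 'deg': -6.1, 'z': 14.3, 'n': 646}
at [ 476.2 -180.   161.1] jaw -96.0 delta -0.0042 0.011 -0.1611 turn 0.004
```

View pics/wrist6.png

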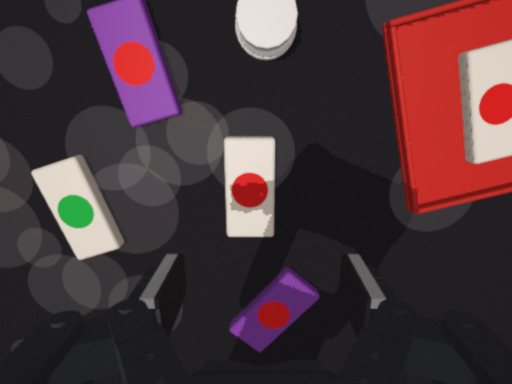

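View pics/scene6.png

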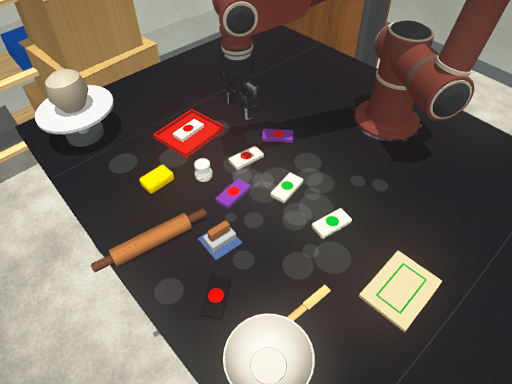

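The first red tile lies flat in the tray at (188,130) in the scene view. The second is at (472,-169) mm, at (249,188) in the wrist view.

Request:
{"method": "play_rows", "body": {"deltas": [[[-0.004,0.011,-0.04],0.004],[[-0.004,0.011,-0.09],0.004],[[-0.004,0.011,-0.12],0.004],[[-0.004,0.011,-0.13],0.004],[[-0.004,0.011,-0.13],0.004]]}}

```text
time: 17.75
tool_pos: [0.4716, -0.1682, 0.0301]
tool_rot: [-0.0, 0.999, -0.05, -0.0]
contact_force: [0.8, -0.4, -0.4]
gripper_width: 0.849
```

Request:
{"method": "play_rows", "body": {"deltas": [[[0,0,0],0],[[0,0,0],0],[[0,0,0],0]]}}

```text
time: 18.12
tool_pos: [0.4719, -0.168, 0.0309]
tool_rot: [0.0, 0.999, -0.05, 0.001]
contact_force: [0.1, 0.1, -0.1]
gripper_width: 0.85
```

```bash
python3 -c "
from h import *
goto(472,-169,0,-5.8)
"
```

```text
at [ 471.9 -168.    30.9] jaw -95.7 delta 0.0001 -0.001 -0.0309 turn -0.001
```

Request:
{"method": "play_rows", "body": {"deltas": [[[0,-0.001,-0.015],0],[[0,-0.001,-0.03],0],[[0,-0.001,-0.03],0],[[0,-0.001,-0.03],0]]}}

```text
time: 18.62
tool_pos: [0.4711, -0.1686, -0.0005]
tool_rot: [-0.0, 0.999, -0.05, -0.0]
contact_force: [1.0, 0.4, -0.4]
gripper_width: 0.852
```

Request:
{"method": "play_rows", "body": {"deltas": [[[0,0,0],0],[[0,0,0],0],[[0,0,0],0],[[0,0,0],0]], "grip": -1}}

```text
time: 19.12
tool_pos: [0.4721, -0.1691, 0.0007]
tool_rot: [0.0, 0.999, -0.05, 0.001]
contact_force: [-0.8, 0.0, 4.2]
gripper_width: 0.52
```

Request:
{"method": "play_rows", "body": {"deltas": [[[0,0,0.02],0],[[0,0,0.05],0],[[0,0,0.08],0],[[0,0,0.08],0],[[0,0,0.08],0]]}}

```text
time: 19.75
tool_pos: [0.4702, -0.1682, 0.0782]
tool_rot: [-0.001, 0.999, -0.05, -0.001]
contact_force: [-0.8, 0.1, -0.9]
gripper_width: 0.52
```

```bash
python3 -c "
from h import *
goto(527,-385,22,8.5)
shot('wrist','w7.png')
"
```

```text
at [ 470.2 -168.2   78.2] jaw -95.7 delta 0.0568 -0.2168 -0.0562 turn 0.249
```

View pics/w7.png

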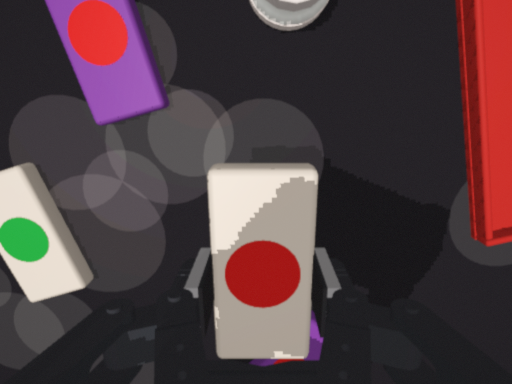

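Request:
{"method": "play_rows", "body": {"deltas": [[[0.005,-0.03,0],0.03],[[0.015,-0.075,0],0.09],[[0.03,-0.12,0],0.16],[[0.045,-0.17,0],0.22],[[0.0555,-0.216,0],0.249]]}}

```text
time: 20.42
tool_pos: [0.5262, -0.3855, 0.0772]
tool_rot: [-0.001, 0.997, 0.075, -0.001]
contact_force: [0.3, 0.5, -1.1]
gripper_width: 0.517
```

Request:
{"method": "play_rows", "body": {"deltas": [[[0,0,0],0],[[0,0,0],0],[[0,0,0],0]]}}

```text
time: 20.8
tool_pos: [0.5262, -0.3832, 0.0788]
tool_rot: [-0.001, 0.997, 0.075, -0.001]
contact_force: [0.3, 0.4, -1.4]
gripper_width: 0.52
```

```bash
python3 -c "
from h import *
goto(527,-385,22,8.5)
"
```

```text
at [ 526.2 -383.2   78.8] jaw -81.4 delta 0.0008 -0.0018 -0.0568 turn -0.001
```

Request:
{"method": "play_rows", "body": {"deltas": [[[0.001,-0.001,-0.02],0],[[0.001,-0.001,-0.04],0],[[0.001,-0.001,-0.055],0],[[0.001,-0.001,-0.057],0],[[0.001,-0.001,-0.057],0]]}}

```text
time: 21.42
tool_pos: [0.5276, -0.3855, 0.0221]
tool_rot: [-0.0, 0.997, 0.074, -0.0]
contact_force: [0.3, -0.1, -0.5]
gripper_width: 0.521
```

Request:
{"method": "play_rows", "body": {"deltas": [[[0,0,-0.0005],0],[[0,0,-0.001],0],[[0,0,-0.001],0]]}}

```text
time: 21.8
tool_pos: [0.5278, -0.3858, 0.022]
tool_rot: [0.0, 0.997, 0.074, 0.0]
contact_force: [-0.2, 0.8, -2.3]
gripper_width: 0.524
```

Request:
{"method": "play_rows", "body": {"deltas": [[[0,0,-0.001],0],[[0,0,-0.001],0]]}}

```text
time: 22.05
tool_pos: [0.528, -0.3859, 0.0212]
tool_rot: [0.0, 0.997, 0.074, 0.0]
contact_force: [-0.6, 0.4, 0.5]
gripper_width: 0.518
```

Request:
{"method": "play_rows", "body": {"deltas": [[[0,0,0],0],[[0,0,0],0],[[0,0,0.02],0],[[0,0,0.06],0],[[0,0,0.12],0]], "grip": 0.7}}

```text
time: 22.68
tool_pos: [0.5269, -0.3849, 0.1414]
tool_rot: [-0.001, 0.997, 0.074, -0.001]
contact_force: [1.0, -0.9, 0.3]
gripper_width: 0.851
```

Request:
{"method": "play_rows", "body": {"deltas": [[[0,0.05,0.02],0],[[-0.02,0.11,0.02],0],[[-0.04,0.17,0.02],0.04],[[-0.055,0.23,0.02],0.04],[[-0.058,0.29,0.02],0.04]]}}

```text
time: 23.3
tool_pos: [0.4693, -0.0942, 0.1626]
tool_rot: [0.001, 0.996, 0.094, 0.001]
contact_force: [0.4, 0.9, 0.3]
gripper_width: 0.853
```

Request:
{"method": "play_rows", "body": {"deltas": [[[0,0.05,0],0],[[0,0.085,0],0],[[0,0.085,0],0],[[0,0.085,0],0]]}}

```text
time: 23.8
tool_pos: [0.4702, -0.0112, 0.162]
tool_rot: [0.0, 0.996, 0.094, 0.001]
contact_force: [1.1, -0.4, -0.5]
gripper_width: 0.852
```

```bash
python3 -c "
from h import *
for n in('scene','side','wrist'):
    img,d,cp=shot(n,n+'8.png');print(n)
    for b in blobs(img,d,cp):
        if b[0] in('green','red','white') and b[2]['z']<45 and b[2]['size'][0]<130: print(*b)
goto(469,-3,0,11)
"
```

```text
scene
white (187, 129) {'c': (532, -381), 'size': (96, 48), 'deg': 8.2, 'z': 34.6, 'n': 417}
white (203, 170) {'c': (595, -218), 'size': (106, 47), 'deg': 59.4, 'z': 39.8, 'n': 342}
white (286, 188) {'c': (464, -5), 'size': (114, 57), 'deg': 10.5, 'z': 15.0, 'n': 422}
white (331, 223) {'c': (468, 158), 'size': (110, 56), 'deg': -10.0, 'z': 15.4, 'n': 534}
white (219, 239) {'c': (711, 2), 'size': (68, 59), 'deg': -4.3, 'z': 26.3, 'n': 223}
green (287, 185) {'c': (469, -1), 'size': (32, 27), 'deg': 45.5, 'z': 15.7, 'n': 78}
green (332, 221) {'c': (473, 162), 'size': (31, 30), 'deg': -70.6, 'z': 16.2, 'n': 100}
green (400, 288) {'c': (497, 388), 'size': (116, 64), 'deg': 2.5, 'z': 12.4, 'n': 205}
red (187, 124) {'c': (530, -385), 'size': (33, 28), 'deg': 55.6, 'z': 37.9, 'n': 53}
red (233, 191) {'c': (591, -87), 'size': (30, 29), 'deg': -39.9, 'z': 16.2, 'n': 80}
red (215, 295) {'c': (814, 123), 'size': (35, 33), 'deg': 50.1, 'z': 16.4, 'n': 197}
side
white (199, 179) {'c': (471, 168), 'size': (93, 72), 'deg': -4.7, 'z': 15.0, 'n': 335}
white (298, 192) {'c': (710, 5), 'size': (70, 43),
[... 710 characters left out ...]
5.7, 'n': 155}
red (296, 335) {'c': (528, -386), 'size': (31, 30), 'deg': 18.1, 'z': 36.7, 'n': 200}
wrist
white (496, 70) {'c': (607, -186), 'size': (50, 29), 'deg': 9.9, 'z': 20.7, 'n': 1827}
white (77, 143) {'c': (469, 165), 'size': (104, 56), 'deg': -10.1, 'z': 13.7, 'n': 5028}
white (252, 178) {'c': (466, -2), 'size': (104, 49), 'deg': 11.5, 'z': 13.8, 'n': 4076}
green (72, 147) {'c': (473, 161), 'size': (32, 31), 'deg': -81.4, 'z': 14.3, 'n': 1017}
green (252, 183) {'c': (469, -2), 'size': (32, 31), 'deg': 8.6, 'z': 14.2, 'n': 918}
red (378, 62) {'c': (591, -86), 'size': (33, 32), 'deg': -2.3, 'z': 14.5, 'n': 1348}
at [470.  -11.7 161.3] jaw -79.3 delta -0.001 0.0087 -0.1613 turn 0.005
```

View pics/side8.png

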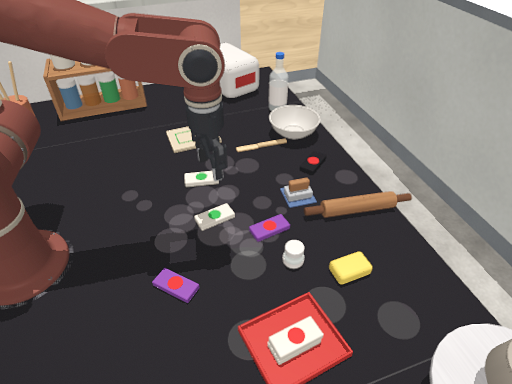

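View pics/wrist8.png

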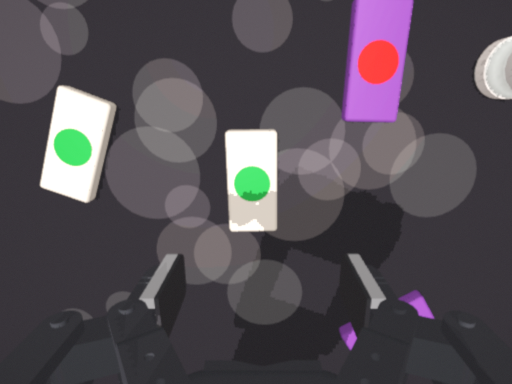

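Both red tiles are stacked in the tray at (296,338) in the side view. Green tile B is at (469,-2.5) mm, at (252,182) in the wrist view.

Request:
{"method": "play_rows", "body": {"deltas": [[[-0.001,0.009,-0.04],0.005],[[-0.001,0.009,-0.09],0.005],[[-0.001,0.009,-0.12],0.005],[[-0.001,0.009,-0.13],0.005],[[-0.001,0.009,-0.13],0.005]]}}

```text
time: 24.58
tool_pos: [0.4689, -0.0022, 0.031]
tool_rot: [-0.0, 0.995, 0.096, -0.0]
contact_force: [-0.1, 0.5, -0.3]
gripper_width: 0.847
```

Request:
{"method": "play_rows", "body": {"deltas": [[[0,0,0],0],[[0,0,0],0],[[0,0,0],0]]}}

```text
time: 24.95
tool_pos: [0.4695, -0.0018, 0.0318]
tool_rot: [0.0, 0.995, 0.097, 0.001]
contact_force: [0.9, 0.6, -0.3]
gripper_width: 0.85
```

```bash
python3 -c "
from h import *
goto(469,-2.5,0,11)
"
```

```text
at [469.5  -1.8  31.8] jaw -78.9 delta -0.0005 -0.0007 -0.0318 turn -0.002
```

Request:
{"method": "play_rows", "body": {"deltas": [[[0,-0.001,-0.015],0],[[0,-0.001,-0.03],0],[[0,-0.001,-0.031],0],[[0,-0.001,-0.031],0]]}}

```text
time: 25.45
tool_pos: [0.4685, -0.0026, -0.0006]
tool_rot: [-0.0, 0.995, 0.097, -0.001]
contact_force: [0.0, 0.4, 0.7]
gripper_width: 0.848
```

Request:
{"method": "play_rows", "body": {"deltas": [[[0,0,0],0],[[0,0,0],0],[[0,0,0],0],[[0,0,0],0]], "grip": -1}}

```text
time: 25.95
tool_pos: [0.4697, -0.0029, 0.0007]
tool_rot: [0.0, 0.995, 0.097, 0.001]
contact_force: [-0.2, 0.4, 5.0]
gripper_width: 0.521
```

Request:
{"method": "play_rows", "body": {"deltas": [[[0,0,0.02],0],[[0,0,0.05],0],[[0,0,0.07],0],[[0,0,0.07],0],[[0,0,0.07],0]]}}

```text
time: 26.58
tool_pos: [0.4677, -0.0025, 0.0685]
tool_rot: [-0.0, 0.995, 0.097, -0.001]
contact_force: [0.4, 0.1, -1.3]
gripper_width: 0.52
```

```bash
python3 -c "
from h import *
img,d,cp=shot('wrist','w9.png')
goto(498,387.5,13,2.5)
for b in blobs(img,d,cp):
        if b[0] in('green','white') and b[2]['size'][0]<130: print(*b)
"
```

```text
at [467.6  -2.5  68.2] jaw -78.9 delta 0.0304 0.39 -0.0552 turn -0.15
white (24, 156) {'c': (466, 153), 'size': (107, 33), 'deg': -8.5, 'z': 13.8, 'n': 5155}
white (262, 255) {'c': (469, -2), 'size': (95, 46), 'deg': 11.1, 'z': 81.6, 'n': 14385}
green (13, 168) {'c': (472, 153), 'size': (33, 20), 'deg': -3.1, 'z': 14.3, 'n': 1284}
green (262, 276) {'c': (468, -2), 'size': (34, 33), 'deg': 46.6, 'z': 82.0, 'n': 3830}
```

Request:
{"method": "play_rows", "body": {"deltas": [[[0.002,0.03,0],-0.02],[[0.005,0.075,0],-0.06],[[0.008,0.12,0],-0.1],[[0.012,0.17,0],-0.15],[[0.017,0.22,0],-0.15]]}}

```text
time: 27.25
tool_pos: [0.4848, 0.2185, 0.0682]
tool_rot: [0.0, 1.0, 0.022, -0.001]
contact_force: [0.9, 0.3, -1.2]
gripper_width: 0.517
```

Request:
{"method": "play_rows", "body": {"deltas": [[[0.004,0.05,0],0],[[0.008,0.1,0],0],[[0.011,0.14,0],0],[[0.013,0.169,0],0],[[0.013,0.169,0],0]]}}

```text
time: 27.88
tool_pos: [0.4978, 0.3875, 0.068]
tool_rot: [0.001, 1.0, 0.023, -0.001]
contact_force: [0.5, -0.1, -1.6]
gripper_width: 0.523
```

Request:
{"method": "play_rows", "body": {"deltas": [[[0,0,0],0],[[0,0,0],0],[[0,0,0],0]]}}

```text
time: 28.25
tool_pos: [0.4988, 0.3854, 0.0698]
tool_rot: [0.0, 1.0, 0.021, -0.0]
contact_force: [-0.2, 1.1, -2.2]
gripper_width: 0.523
```

```bash
python3 -c "
from h import *
img,d,cp=shot('wrist','w10.png')
goto(498,387.5,13,2.5)
for b in blobs(img,d,cp):
        if b[0] in('green','white') and b[2]['size'][0]<170: print(*b)
"
```

```text
at [498.9 385.6  69.9] jaw -87.5 delta -0.0009 0.0019 -0.0569 turn 0.001
green (259, 142) {'c': (544, 389), 'size': (63, 20), 'deg': -86.6, 'z': 10.2, 'n': 761}
green (262, 276) {'c': (499, 385), 'size': (33, 33), 'deg': 62.5, 'z': 83.3, 'n': 3831}
```

View pics/w10.png

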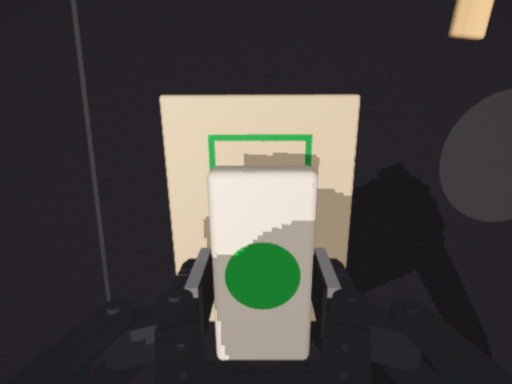

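The tile is centred over the outline, whose far edge shows at row 137.

Request:
{"method": "play_rows", "body": {"deltas": [[[-0.001,0.001,-0.02],0],[[-0.001,0.001,-0.04],0],[[-0.001,0.001,-0.053],0],[[-0.001,0.001,-0.055],0],[[-0.001,0.001,-0.055],0]]}}

```text
time: 28.92
tool_pos: [0.4976, 0.3871, 0.0143]
tool_rot: [0.0, 1.0, 0.022, -0.0]
contact_force: [1.3, -0.4, -0.8]
gripper_width: 0.519
```

Request:
{"method": "play_rows", "body": {"deltas": [[[0,0,-0.001],0],[[0,0,-0.001],0],[[0,0,-0.001],0]]}}

```text
time: 29.3
tool_pos: [0.4979, 0.3873, 0.0141]
tool_rot: [-0.0, 1.0, 0.022, 0.0]
contact_force: [0.0, -0.3, -1.4]
gripper_width: 0.521
```

Request:
{"method": "play_rows", "body": {"deltas": [[[0,0,-0.001],0],[[0,0,-0.001],0],[[0,0,-0.001],0]]}}

```text
time: 29.68
tool_pos: [0.4978, 0.3873, 0.0129]
tool_rot: [0.0, 1.0, 0.022, 0.0]
contact_force: [0.2, -1.1, -0.9]
gripper_width: 0.52
```

Request:
{"method": "play_rows", "body": {"deltas": [[[0,0,0],0],[[0,0,0],0],[[0,0,0.02],0],[[0,0,0.06],0],[[0,0,0.12],0]], "grip": 0.7}}

```text
time: 30.3
tool_pos: [0.4968, 0.3866, 0.1336]
tool_rot: [0.001, 1.0, 0.022, -0.001]
contact_force: [-0.0, 0.3, 0.9]
gripper_width: 0.853
```

Request:
{"method": "play_rows", "body": {"deltas": [[[0,-0.05,0.03],-0.05],[[-0.01,-0.11,0.03],-0.15],[[-0.02,-0.17,0.03],-0.21],[[-0.026,-0.227,0.03],-0.215],[[-0.026,-0.227,0.03],-0.215]]}}

```text
time: 30.92
tool_pos: [0.472, 0.1576, 0.1646]
tool_rot: [-0.0, 0.996, -0.088, 0.001]
contact_force: [0.1, 0.5, -0.3]
gripper_width: 0.851
```

Request:
{"method": "play_rows", "body": {"deltas": [[[0,0,0],0],[[0,0,0],0],[[0,0,0],0]]}}

```text
time: 31.3
tool_pos: [0.4718, 0.1613, 0.163]
tool_rot: [-0.0, 0.996, -0.085, -0.0]
contact_force: [-0.3, 0.3, 0.3]
gripper_width: 0.851
```

```bash
python3 -c "
from h import *
for n in('scene','side','wrist'):
    img,d,cp=shot(n,n+'11.png');print(n)
    for b in blobs(img,d,cp):
        if b[0] in('green','red','white') and b[2]['z']<45 and b[2]['size'][0]<130: print(*b)
goto(473,160,0,-9.8)
"
```

```text
scene
white (187, 129) {'c': (530, -383), 'size': (100, 49), 'deg': 7.9, 'z': 34.4, 'n': 418}
white (203, 170) {'c': (595, -219), 'size': (107, 47), 'deg': 59.1, 'z': 39.8, 'n': 343}
white (331, 223) {'c': (468, 158), 'size': (109, 55), 'deg': -10.4, 'z': 15.3, 'n': 512}
white (219, 239) {'c': (712, 3), 'size': (68, 58), 'deg': -6.7, 'z': 26.0, 'n': 221}
white (402, 286) {'c': (494, 388), 'size': (111, 46), 'deg': 2.7, 'z': 27.8, 'n': 694}
green (332, 221) {'c': (473, 162), 'size': (31, 31), 'deg': 87.0, 'z': 15.9, 'n': 98}
green (399, 291) {'c': (498, 388), 'size': (115, 64), 'deg': 2.6, 'z': 12.6, 'n': 178}
green (403, 284) {'c': (499, 388), 'size': (31, 31), 'deg': -62.4, 'z': 28.3, 'n': 152}
red (187, 124) {'c': (530, -383), 'size': (32, 30), 'deg': 1.2, 'z': 37.9, 'n': 53}
red (277, 133) {'c': (336, -177), 'size': (30, 30), 'deg': -0.5, 'z': 16.1, 'n': 50}
red (233, 191) {'c': (591, -86), 'size': (30, 28), 'deg': -39.2, 'z': 15.7, 'n': 80}
red (215, 295) {'c': (814, 123), 'size': (34, 33), 'deg': 45.5, 'z': 16.2, 'n': 197}
side
white (201, 178) {'c': (473, 168), 'size': (98, 68)
[... 458 characters left out ...]
0, 'n': 77}
red (269, 225) {'c': (589, -87), 'size': (30, 29), 'deg': -21.9, 'z': 16.3, 'n': 92}
red (175, 282) {'c': (334, -177), 'size': (32, 31), 'deg': 82.1, 'z': 15.8, 'n': 155}
red (296, 335) {'c': (529, -386), 'size': (30, 30), 'deg': -85.4, 'z': 36.7, 'n': 201}
wrist
white (262, 178) {'c': (470, 162), 'size': (103, 47), 'deg': -10.2, 'z': 13.8, 'n': 3916}
green (43, 193) {'c': (497, 386), 'size': (113, 63), 'deg': 2.4, 'z': 10.0, 'n': 525}
green (262, 183) {'c': (472, 161), 'size': (32, 32), 'deg': -10.8, 'z': 14.2, 'n': 919}
green (13, 201) {'c': (497, 384), 'size': (32, 26), 'deg': -22.2, 'z': 26.0, 'n': 804}
at [471.7 160.9 162.7] jaw -99.7 delta 0.0013 -0.0009 -0.1627 turn -0.001
```

View pics/wrist11.png

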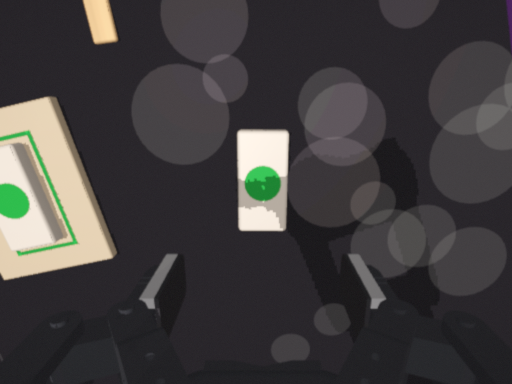

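View pics/scene11.png

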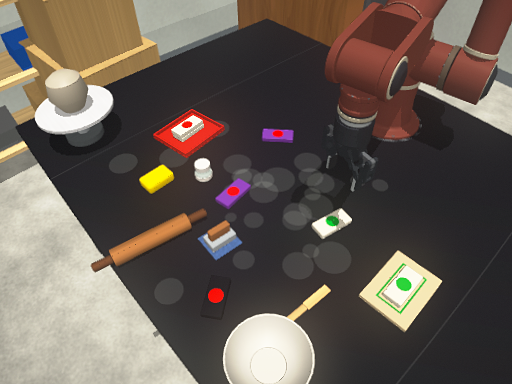

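Tile B sits centred in the outline, at (402,286) in the scene view. Green tile A is under the gripper at (262,182) in the wrist view.

Request:
{"method": "play_rows", "body": {"deltas": [[[0.001,-0.0005,-0.04],0],[[0.001,-0.0005,-0.09],0],[[0.001,-0.0005,-0.12],0],[[0.001,-0.0005,-0.13],0],[[0.001,-0.0005,-0.13],0]]}}

```text
time: 32.08
tool_pos: [0.4729, 0.1599, 0.0329]
tool_rot: [0.0, 0.996, -0.085, -0.0]
contact_force: [0.6, -0.6, -0.1]
gripper_width: 0.851
```

Request:
{"method": "play_rows", "body": {"deltas": [[[0,0,0],0],[[0,0,0],0],[[0,0,0],0]]}}

```text
time: 32.45
tool_pos: [0.4735, 0.1599, 0.0339]
tool_rot: [-0.0, 0.996, -0.085, 0.001]
contact_force: [-0.4, 0.2, 0.3]
gripper_width: 0.85
```

```bash
python3 -c "
from h import *
goto(472,160.5,0,-9.8)
"
```

```text
at [473.5 159.9  33.9] jaw -99.8 delta -0.0015 0.0006 -0.0339 turn 0.0
```

Request:
{"method": "play_rows", "body": {"deltas": [[[-0.001,0.0005,-0.015],0],[[-0.001,0.0005,-0.03],0],[[-0.001,0.0005,-0.033],0],[[-0.001,0.0005,-0.033],0]]}}

```text
time: 32.95
tool_pos: [0.4713, 0.1602, -0.0009]
tool_rot: [0.0, 0.996, -0.085, -0.001]
contact_force: [-0.2, -0.7, 0.3]
gripper_width: 0.851
```

Request:
{"method": "play_rows", "body": {"deltas": [[[0,0,0],0],[[0,0,0],0],[[0,0,0],0],[[0,0,0],0]], "grip": -1}}

```text
time: 33.45
tool_pos: [0.4727, 0.1604, 0.0008]
tool_rot: [-0.0, 0.996, -0.085, 0.001]
contact_force: [0.0, -0.2, 4.7]
gripper_width: 0.517
```

Request:
{"method": "play_rows", "body": {"deltas": [[[0,0,0.02],0],[[0,0,0.05],0],[[0,0,0.08],0],[[0,0,0.08],0],[[0,0,0.08],0]]}}

```text
time: 34.08
tool_pos: [0.4706, 0.16, 0.0782]
tool_rot: [0.0, 0.996, -0.086, -0.001]
contact_force: [-0.4, 0.0, -1.2]
gripper_width: 0.524
```

```bash
python3 -c "
from h import *
img,d,cp=shot('wrist','w12.png')
goto(498,387.5,29,2.5)
for b in blobs(img,d,cp):
        if b[0] in('green','white') and b[2]['size'][0]<130: print(*b)
"
```

```text
at [470.3 160.   77.8] jaw -99.8 delta 0.0277 0.2275 -0.0488 turn 0.215
white (21, 269) {'c': (461, 332), 'size': (114, 46), 'deg': -23.8, 'z': 9.7, 'n': 3995}
white (2, 284) {'c': (450, 360), 'size': (10, 7), 'deg': 5.4, 'z': 9.5, 'n': 53}
green (262, 276) {'c': (471, 160), 'size': (33, 33), 'deg': -30.9, 'z': 91.7, 'n': 3811}
green (5, 282) {'c': (451, 354), 'size': (24, 10), 'deg': -21.1, 'z': 10.3, 'n': 133}
```

Request:
{"method": "play_rows", "body": {"deltas": [[[0.004,0.03,0],0.03],[[0.01,0.075,0],0.08],[[0.016,0.12,0],0.14],[[0.022,0.17,0],0.19],[[0.0265,0.2265,0],0.215]]}}

```text
time: 34.75
tool_pos: [0.4974, 0.3874, 0.0773]
tool_rot: [0.001, 1.0, 0.022, -0.002]
contact_force: [0.1, 0.1, -1.3]
gripper_width: 0.52
```

Request:
{"method": "play_rows", "body": {"deltas": [[[0,0,0],0],[[0,0,0],0],[[0,0,0],0]]}}

```text
time: 35.12
tool_pos: [0.4978, 0.3854, 0.0788]
tool_rot: [0.001, 1.0, 0.021, -0.001]
contact_force: [-0.3, 0.1, -1.7]
gripper_width: 0.523
```

```bash
python3 -c "
from h import *
img,d,cp=shot('wrist','w13.png')
goto(498,387.3,29,2.5)
"
```

```text
at [498.1 385.4  79.2] jaw -87.6 delta -0.0001 0.0019 -0.0502 turn 0.001
```

View pics/w13.png

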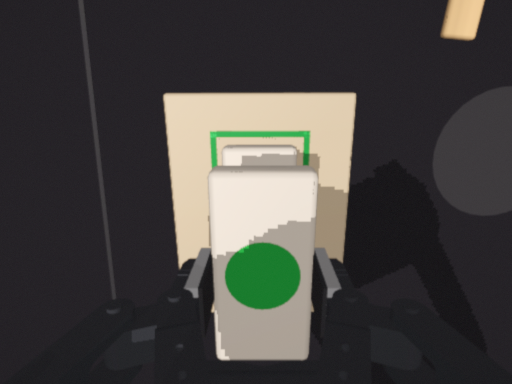

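It is lined up with the lower tile.

Request:
{"method": "play_rows", "body": {"deltas": [[[0,0.001,-0.02],0],[[0,0.001,-0.035],0],[[0,0.001,-0.046],0],[[0,0.001,-0.048],0],[[0,0.001,-0.048],0]]}}

```text
time: 35.8
tool_pos: [0.4984, 0.3878, 0.0318]
tool_rot: [-0.0, 1.0, 0.022, 0.0]
contact_force: [0.5, 0.5, -1.8]
gripper_width: 0.525
```

Request:
{"method": "play_rows", "body": {"deltas": [[[0,0,-0.001],0],[[0,0,-0.001],0],[[0,0,-0.001],0]]}}

```text
time: 36.17
tool_pos: [0.4985, 0.3879, 0.0313]
tool_rot: [-0.0, 1.0, 0.022, 0.0]
contact_force: [-0.1, -0.3, -2.3]
gripper_width: 0.518
```

Request:
{"method": "play_rows", "body": {"deltas": [[[0,0,-0.001],0],[[0,0,-0.002],0],[[0,0,-0.002],0]]}}

```text
time: 36.55
tool_pos: [0.4983, 0.3878, 0.0288]
tool_rot: [0.0, 1.0, 0.022, -0.0]
contact_force: [0.2, 0.3, -1.4]
gripper_width: 0.521
```

Request:
{"method": "play_rows", "body": {"deltas": [[[0,0,0],0],[[0,0,0],0],[[0,0,0.02],0],[[0,0,0.06],0],[[0,0,0.12],0]], "grip": 0.7}}

```text
time: 37.17
tool_pos: [0.4973, 0.3871, 0.1495]
tool_rot: [0.001, 1.0, 0.022, -0.001]
contact_force: [1.6, 1.2, 0.2]
gripper_width: 0.848
```

Request:
{"method": "play_rows", "body": {"deltas": [[[0.05,-0.05,0.05],-0.05],[[0.08,-0.11,0.05],-0.11],[[0.12,-0.17,0.05],-0.11],[[0.15,-0.22,0.05],-0.11],[[0.18,-0.27,0.05],-0.11]]}}

```text
time: 37.8
tool_pos: [0.6664, 0.1379, 0.2013]
tool_rot: [-0.0, 0.999, -0.033, 0.001]
contact_force: [0.7, 0.4, -0.3]
gripper_width: 0.85
```

Request:
{"method": "play_rows", "body": {"deltas": [[[0.02,-0.05,0],0],[[0.033,-0.11,0],0],[[0.033,-0.11,0],0],[[0.033,-0.11,0],0]]}}

```text
time: 38.3
tool_pos: [0.6983, 0.0297, 0.2001]
tool_rot: [-0.0, 0.999, -0.033, 0.001]
contact_force: [0.0, 0.2, -0.2]
gripper_width: 0.851
```

```bash
python3 -c "
from h import *
for n in('scene','side','wrist'):
    img,d,cp=shot(n,n+'14.png');print(n)
    for b in blobs(img,d,cp):
        if b[0] in('green','red','white') and b[2]['z']<50 and b[2]['size'][0]<130: print(*b)
    W=world(cp,d)
    for o in outline_of(n,'weight')[:1]: print('weight',o['confidence'],fit(W,o['region'],(.048,.07)),fit(W,o['region'],(.02,.03)))
    for k in ('good0','bad0'): print(k,[(round(o['confidence'],2),np.round(o['box']).astype(int).tolist()) for o in boxes_of(n,k)])
goto(712,8,30,-4)
"
```

```text
scene
white (184, 130) {'c': (533, -383), 'size': (98, 49), 'deg': 8.1, 'z': 35.5, 'n': 314}
white (201, 170) {'c': (603, -223), 'size': (108, 38), 'deg': 67.4, 'z': 39.0, 'n': 254}
white (216, 240) {'c': (720, 1), 'size': (59, 51), 'deg': 86.0, 'z': 25.8, 'n': 175}
white (403, 285) {'c': (488, 388), 'size': (123, 46), 'deg': 2.3, 'z': 43.4, 'n': 798}
green (398, 291) {'c': (499, 388), 'size': (114, 63), 'deg': 2.6, 'z': 12.7, 'n': 181}
green (406, 280) {'c': (499, 389), 'size': (32, 31), 'deg': 68.6, 'z': 44.3, 'n': 160}
red (187, 124) {'c': (530, -385), 'size': (33, 29), 'deg': 57.1, 'z': 37.9, 'n': 53}
red (277, 133) {'c': (335, -176), 'size': (28, 28), 'deg': 46.1, 'z': 15.8, 'n': 49}
red (215, 295) {'c': (814, 123), 'size': (35, 33), 'deg': 52.0, 'z': 16.4, 'n': 196}
weight 0.88 {'c': (712, 10), 'size': (56, 19), 'deg': -4.9, 'z': 54.9, 'n': 171} {'c': (711, 11), 'size': (71, 43), 'deg': -6.1, 'z': 25.5, 'n': 234}
good0 [(0.61, [382, 261, 424, 306])]
bad0 [(0.83, [216, 184, 251, 212]), (0.67, [263, 132, 295, 145]), (0.63, [199, 276, 231, 320]), (0.48, [204, 218, 235, 249])]
side
[... 1511 characters left out ...]
: (12, 10), 'deg': 51.7, 'z': -1.7, 'n': 44}
white (4, 344) {'c': (511, 363), 'size': (45, 9), 'deg': 4.3, 'z': 10.8, 'n': 243}
green (6, 333) {'c': (519, 357), 'size': (46, 3), 'deg': 1.8, 'z': 10.0, 'n': 54}
red (155, 61) {'c': (813, 123), 'size': (34, 34), 'deg': 85.1, 'z': 14.3, 'n': 1166}
red (374, 258) {'c': (595, -89), 'size': (33, 21), 'deg': 56.9, 'z': 14.4, 'n': 369}
weight 0.74 {'c': (711, 7), 'size': (56, 18), 'deg': -3.8, 'z': 53.6, 'n': 1177} {'c': (711, 7), 'size': (70, 44), 'deg': -3.7, 'z': 23.8, 'n': 1819}
good0 [(0.46, [0, 336, 10, 360])]
bad0 [(0.94, [102, 0, 215, 116]), (0.92, [345, 211, 396, 292])]
at [698.   29.8 198.7] jaw -93.8 delta 0.014 -0.0218 -0.1687 turn -0.004
```

View pics/side14.png

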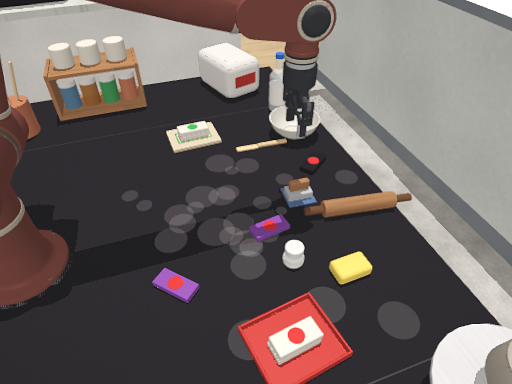

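View pics/scene14.png

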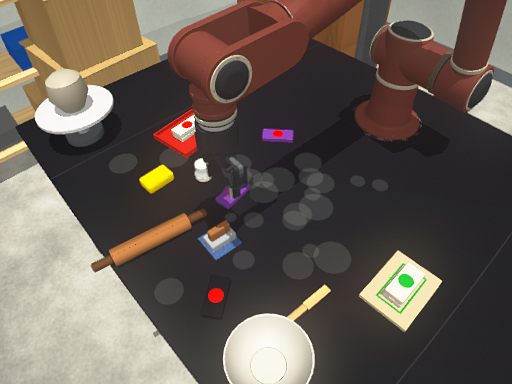

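Both piles are in place: the green pile at (499,388) mm with its top at 44, and the red pile at (529,-385) mm. No white tile is left elsewhere in any view. Next I pick up the weight.

Request:
{"method": "play_rows", "body": {"deltas": [[[0.01,-0.015,-0.03],0],[[0.0135,-0.022,-0.07],0],[[0.0135,-0.022,-0.1],0],[[0.0135,-0.022,-0.1],0],[[0.0135,-0.022,-0.1],0]]}}

```text
time: 39.52
tool_pos: [0.7124, 0.0076, 0.1004]
tool_rot: [0.0, 0.999, -0.033, 0.001]
contact_force: [0.3, 0.0, 0.4]
gripper_width: 0.848
```

Request:
{"method": "play_rows", "body": {"deltas": [[[0,0,0],0],[[0,0,0],0],[[0,0,0],0]]}}

```text
time: 39.9
tool_pos: [0.712, 0.0076, 0.0997]
tool_rot: [0.0, 0.999, -0.033, 0.001]
contact_force: [0.4, -0.3, 0.0]
gripper_width: 0.849
```

```bash
python3 -c "
from h import *
goto(711.5,7.5,31,-4)
"
```

```text
at [712.    7.6  99.7] jaw -93.8 delta -0.0005 -0.0001 -0.0687 turn -0.004
```

Request:
{"method": "play_rows", "body": {"deltas": [[[0,0,-0.03],0],[[0,0,-0.055],0],[[0,0,-0.068],0],[[0,0,-0.068],0],[[0,0,-0.068],0]]}}

```text
time: 40.52
tool_pos: [0.7126, 0.0075, 0.0322]
tool_rot: [0.0, 0.999, -0.033, 0.001]
contact_force: [-0.3, 0.4, 0.1]
gripper_width: 0.849
```

Request:
{"method": "play_rows", "body": {"deltas": [[[0,0,0],0],[[0,0,0],0],[[0,0,0],0],[[0,0,0],0],[[0,0,0],0]], "grip": -1}}

```text
time: 41.15
tool_pos: [0.712, 0.0075, 0.0314]
tool_rot: [0.0, 0.999, -0.033, 0.0]
contact_force: [-0.1, -0.0, 3.5]
gripper_width: 0.197
```

Request:
{"method": "play_rows", "body": {"deltas": [[[0,0,0.02],0],[[0,0,0.05],0],[[0,0,0.08],0],[[0,0,0.08],0],[[0,0,0.08],0]]}}

```text
time: 41.78
tool_pos: [0.7105, 0.0078, 0.1092]
tool_rot: [-0.0, 0.999, -0.033, -0.001]
contact_force: [-0.1, 0.1, -5.0]
gripper_width: 0.2
```

```bash
python3 -c "
from h import *
shot('wrist','w15.png')
goto(498,387.7,71,2.5)
"
```

```text
at [710.    7.8 108.3] jaw -93.8 delta -0.212 0.3799 -0.0373 turn 0.11
```

View pics/w15.png

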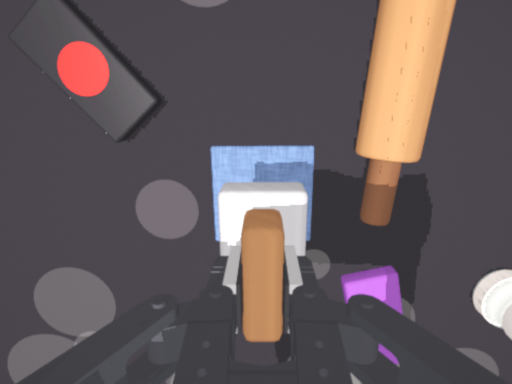

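Request:
{"method": "play_rows", "body": {"deltas": [[[-0.015,0.028,0],0.02],[[-0.037,0.067,0],0.05],[[-0.06,0.11,0],0.08],[[-0.085,0.153,0],0.11],[[-0.11,0.197,0],0.11]]}}

```text
time: 42.45
tool_pos: [0.5993, 0.2055, 0.1083]
tool_rot: [0.0, 1.0, 0.022, -0.002]
contact_force: [-0.0, -0.7, -4.5]
gripper_width: 0.202
```

Request:
{"method": "play_rows", "body": {"deltas": [[[-0.025,0.045,0],0],[[-0.05,0.09,0],0],[[-0.075,0.135,0],0],[[-0.092,0.165,0],0],[[-0.102,0.182,0],0]]}}

```text
time: 43.08
tool_pos: [0.4975, 0.3873, 0.1087]
tool_rot: [0.001, 1.0, 0.023, -0.001]
contact_force: [0.3, 0.3, -4.5]
gripper_width: 0.199
```

Request:
{"method": "play_rows", "body": {"deltas": [[[0,0,0],0],[[0,0,0],0],[[0,0,0],0],[[0,0,0],0]]}}

```text
time: 43.58
tool_pos: [0.5002, 0.3859, 0.1108]
tool_rot: [0.0, 1.0, 0.021, 0.0]
contact_force: [0.1, -0.3, -4.6]
gripper_width: 0.201
```

```bash
python3 -c "
from h import *
shot('wrist','w16.png')
goto(498,387.7,71.4,2.5)
"
```

```text
at [500.1 386.  110.8] jaw -87.6 delta -0.0021 0.0017 -0.0394 turn 0.001
```

View pics/w16.png

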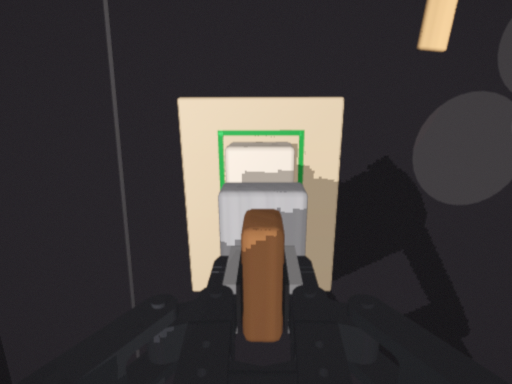

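The weight is held over the middle of the pile. Now I lower it.

Request:
{"method": "play_rows", "body": {"deltas": [[[-0.001,0.001,-0.015],0],[[-0.001,0.001,-0.028],0],[[-0.001,0.001,-0.036],0],[[-0.001,0.001,-0.037],0],[[-0.001,0.001,-0.037],0]]}}

```text
time: 44.25
tool_pos: [0.4987, 0.3877, 0.0739]
tool_rot: [-0.0, 1.0, 0.022, 0.0]
contact_force: [-0.9, -0.3, -4.2]
gripper_width: 0.199
```

Request:
{"method": "play_rows", "body": {"deltas": [[[0,0,-0.001],0],[[0,0,-0.001],0],[[0,0,-0.001],0]]}}

```text
time: 44.62
tool_pos: [0.4987, 0.3877, 0.073]
tool_rot: [-0.0, 1.0, 0.022, 0.0]
contact_force: [0.2, 1.0, -3.6]
gripper_width: 0.199
```

Request:
{"method": "play_rows", "body": {"deltas": [[[0,0,-0.001],0],[[0,0,-0.001],0],[[0,0,-0.001],0]]}}

```text
time: 45.0
tool_pos: [0.4986, 0.3876, 0.0717]
tool_rot: [0.0, 1.0, 0.022, -0.0]
contact_force: [-0.6, 0.1, -4.5]
gripper_width: 0.2
```

Request:
{"method": "play_rows", "body": {"deltas": [[[0,0,-0.001],0],[[0,0,-0.001],0],[[0,0,-0.001],0]]}}

```text
time: 45.38
tool_pos: [0.4988, 0.3877, 0.0714]
tool_rot: [-0.0, 1.0, 0.022, 0.0]
contact_force: [-2.4, -1.1, -0.8]
gripper_width: 0.201
```

Contact: the load is coming off. I release and back away.

Request:
{"method": "play_rows", "body": {"deltas": [[[0,0,0],0],[[0,0,0],0],[[0,0,0],0],[[0,0,0],0],[[0,0,0.02],0]], "grip": 0.5}}

```text
time: 46.0
tool_pos: [0.4972, 0.3868, 0.0893]
tool_rot: [0.001, 1.0, 0.022, -0.002]
contact_force: [0.3, -0.2, -0.0]
gripper_width: 0.755
```

Request:
{"method": "play_rows", "body": {"deltas": [[[0,0,0.04],0],[[0,0,0.1],0],[[0.05,-0.05,0.13],0],[[0.08,-0.11,0.13],0],[[0.1,-0.16,0.13],0]]}}

```text
time: 46.62
tool_pos: [0.5968, 0.2343, 0.2238]
tool_rot: [-0.0, 1.0, 0.022, 0.002]
contact_force: [-0.2, 0.5, -0.5]
gripper_width: 0.749
```

Request:
{"method": "play_rows", "body": {"deltas": [[[0,0,0],0],[[0,0,0],0],[[0,0,0],0],[[0,0,0],0]]}}

```text
time: 47.12
tool_pos: [0.5945, 0.2368, 0.2207]
tool_rot: [-0.0, 1.0, 0.023, -0.0]
contact_force: [0.2, -0.3, -0.4]
gripper_width: 0.745
```

```bash
python3 -c "
from h import *
for n in('scene','side'):
    img,d,cp=shot(n,n+'17.png');print(n)
    for b in blobs(img,d,cp):
        if b[0] in('green','red','white','yellow') and b[2]['z']<50 and b[2]['size'][0]<130: print(*b)
    W=world(cp,d)
    for o in outline_of(n,'weight')[:1]: print('weight',o['confidence'],fit(W,o['region'],(.085,.11)),fit(W,o['region'],(.058,.07)))
    for k in('jar','sponge','knife'):
      for o in outline_of(n,k)[:1]: print(k,o['confidence'],fit(W,o['region']))
print(status.state()['contact_force'],status.state()['time'])
"
```

```text
scene
white (187, 129) {'c': (531, -382), 'size': (98, 50), 'deg': 10.7, 'z': 35.0, 'n': 420}
white (203, 170) {'c': (595, -218), 'size': (106, 47), 'deg': 59.0, 'z': 39.8, 'n': 346}
green (398, 291) {'c': (499, 388), 'size': (114, 64), 'deg': 2.5, 'z': 12.7, 'n': 177}
red (187, 124) {'c': (529, -384), 'size': (31, 30), 'deg': 0.9, 'z': 37.7, 'n': 53}
red (277, 133) {'c': (335, -177), 'size': (31, 29), 'deg': -87.6, 'z': 15.9, 'n': 50}
red (233, 191) {'c': (591, -86), 'size': (30, 26), 'deg': -46.6, 'z': 16.0, 'n': 80}
red (215, 295) {'c': (814, 123), 'size': (34, 33), 'deg': 52.1, 'z': 16.4, 'n': 194}
yellow (156, 178) {'c': (714, -280), 'size': (97, 87), 'deg': 1.5, 'z': 28.4, 'n': 592}
weight 0.7 {'c': (500, 389), 'size': (56, 18), 'deg': 2.0, 'z': 95.2, 'n': 220} {'c': (499, 389), 'size': (73, 45), 'deg': 1.8, 'z': 65.8, 'n': 411}
jar 0.75 {'c': (610, -192), 'size': (44, 42), 'deg': 55.6, 'z': 43.1, 'n': 296}
sponge 0.84 {'c': (715, -280), 'size': (95, 87), 'deg': 1.5, 'z': 28.4, 'n': 588}
knife 0.65 {'c': (537, -366), 'size': (103, 50), 'deg': -20.9, 'z': 15.1, 'n': 150}
side
wh
[... 344 characters left out ...]

red (175, 282) {'c': (334, -178), 'size': (32, 32), 'deg': 15.0, 'z': 15.6, 'n': 155}
red (296, 335) {'c': (528, -386), 'size': (30, 29), 'deg': -89.1, 'z': 36.8, 'n': 201}
yellow (347, 275) {'c': (706, -288), 'size': (95, 42), 'deg': -27.4, 'z': 14.6, 'n': 183}
weight 0.71 {'c': (496, 383), 'size': (55, 20), 'deg': 8.7, 'z': 91.8, 'n': 84} {'c': (497, 384), 'size': (70, 43), 'deg': 2.0, 'z': 65.0, 'n': 128}
jar 0.93 {'c': (617, -178), 'size': (92, 50), 'deg': 64.6, 'z': 42.1, 'n': 531}
sponge 0.96 {'c': (719, -261), 'size': (94, 72), 'deg': 2.5, 'z': 28.4, 'n': 922}
knife 0.65 {'c': (699, 272), 'size': (169, 34), 'deg': -2.4, 'z': 6.5, 'n': 237}
[-0.55248739 -0.32438331 -0.27874061] 47.625
```

View pics/scene17.png

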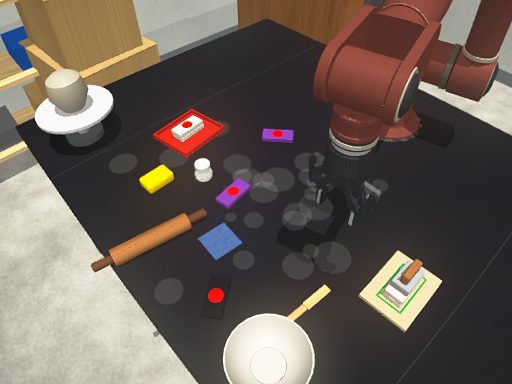

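View pics/side17.png

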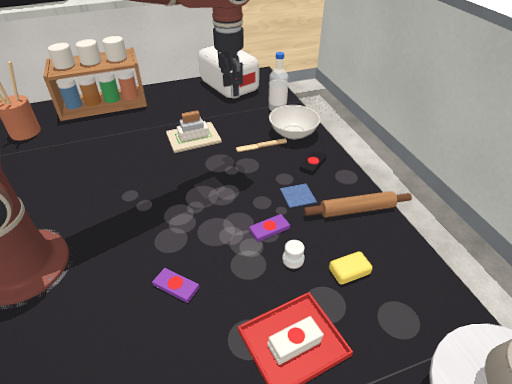

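The weight stands upright on the pile, at (405,283) in the scene view, with its grip top at z ≈ 95 mm as expected. The red pile is in the tray, the bystanders haven't moved, and the arm is clear, so I hand the job in.

```bash
python3 -c "
from plant import ticket
print(ticket.job_done())"
```

```text
the job is handed in; nothing more can be done
None
```

The job is done and handed in at about 48 s; `job_done` gave no verdict, so the result rests on my own checks.

**What I did:** I moved the weight to the blue pad and stacked the two red-tagged tiles in the middle of the tray. I then stacked the two green-tagged tiles on the bat's outline and set the weight on that pile. I only ever saw two tiles of each colour. The two purple look-alikes and the black one were not touched.

**Last checks:**

| Item | Measured | Target or expected |
|---|---|---|
| Weight, scene camera | (499,389) mm, upright, grip top at z 95 mm | outline centre (499,388) mm; expected grip top about 96 mm |
| Weight, side camera | (497,384) mm | same outline centre; about 5 mm off the scene reading, inside the 22 mm limit |
| Green pile before the weight went on | top tag at (499,389) mm, turned about 2.5° | in line with the bat at 2.5° |
| Red pile | (529,-385) mm, flat, tag up | tray centre about (527,-385) mm |

The jar, sponge and knife sit where they began in the final pictures. The scene camera's knife detection was false (it reported the tray area), but the side camera and the pictures show the knife in place. I saw no grip slip and no knocked tile.

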